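# Log a case's height and pack the laboratory carrier

## Robot

A 6-joint arm with a two-finger parallel gripper is mounted at the origin on the work surface. World frame = base frame: x ahead of the robot, y to its left, z up, the work surface at z = 0. Lengths are in m, angles in rad, forces in N, time in s.
With the tool pointing down it reaches from about 0.25 to 0.725 m from the base axis. Payload 4 kg.
Tool frame: the origin (TCP) lies at the very end of the fingers, on their centre line; the grasp point (between the pads) lies 19 mm behind it; z points along the fingers, y is the line along which they close (so a half turn about z gives the same grasp; the last joint's range is limited). The gripper opens to 85 mm and grips with 20 to 120 N. Pads are 22 mm wide; open, the fingers measure 114 mm over their backs; the gripper's body (76 mm by 85 mm) begins 54 mm behind the grasp point. The pads swing forward as they close: fully open they stand 13 mm farther back than shut.
Start: joints at [1.266, 0.241, 0.005, 1.335, 0, 1.571], TCP at [0.15, 0.477, 0.231] pointing down, gripper open.
Joint ranges: [-2.72, 2.72], [-1.05, 1.87], [-1.09, 1.28], [-1.99, 2.15], [-1.42, 1.44], [-3.14, 3.14]. Speed limits (rad/s): [2.79, 2.79, 3.14, 3.14, 3.14, 3.14].

## Interface

Orientations are given as a unit quaternion [x, y, z, w].
In Python, from cell import ctrl gives the robot as it stands. The module is installed in compiled form; this text tells all that it offers.
- The arm moves only by the shell command python3 -m jog 'ROWS' [OPENING] [FORCE]. ROWS is text: rows parted by semicolons, each of 6 numbers parted by spaces: the shift along the tool's x, y, z normalised to -1 to 1, where 1 is 15 cm, then the turn, a rotation vector about the tool's x, y, z normalised to -1 to 1, where 1 is 0.5 rad. A call has 1 to 5 rows; each row is the pose to reach, as a shift and turn from the pose commanded when the call began, along the tool's axes at that moment; what a row does not reach only later rows make up. A row lasts 1/8 s, in which the tool goes at most 62.5 mm and 10.7 degrees, less where a joint would pass 70% of its speed; a pose out of reach is approached as far as the arm can. A call with a number of a shift or a turn outside -1 to 1 is refused whole. A call with a gripper value outside its range is refused whole. OPENING is the gripper's target within -1 to 1 (fully open at 1, half-way at 0, shut at -1), set as the call begins (- or left out, the last holds). The fingers move at their own pace and stop on an object; FORCE is the grip in N (left out, the last holds). Time passes only in rows, so rows that repeat a pose let the fingers close. It gives the time, the measured TCP pose, the force, the opening and the grip force at its end, in the units of the state.
- ctrl.get_obs(): the state, without advancing time (a new reading comes with each control period).
- ctrl.capture(name): name is "scene" or "side" or "wrist"; returns a dict with "pixels" (420x560x3 uint8, blue, green, red), "range_z" (420x560 float32, m along the optical axis (not along the pixel's ray), 0 where there is no reading), "fx", "fy", "cx", "cy" (pixels), "k1" (the pictures are not rectified: a ray, as slopes to the right and down, at radius r is drawn at 1 + k1 r^2 times it, then the intrinsics apply), "T" (4x4, takes a point from camera to world coordinates). Camera axes: x right, y down, z forward; pixel columns grow to the right and rows downward; lengths in m; the calibration is good to about 2 mm. A picture is of the moment at which its call begins.
- ctrl.job_done(): hands the job in; it is judged then, once.
The state is a dict: "time": time; "joint_positions": joint angles; "joint_vel": joint speeds; "effort": joint torques, N m; "eef_pos": TCP position; "tcp_rot": TCP orientation; "ft_force": force on the tool from outside, world axes, zero at the start; "torque": the same for the moment, N m; "opening": opening from 0.0 (shut) to 1.0 (fully open); "gripper_force": force on a finger pad.
Only numpy, scipy, OpenCV 4.12 (cv2) and the standard library are available. Lean on these libraries where they do the work, as an engineer would, in place of code of your own. Each camera call takes 0.05 s, during which the arm holds its last target. There are 200 camera calls.

## Task

Tilt the orange case forward out of the packed row in the rack, pull it free by its tab, stand it upright in the red outline on the height gauge's stage with its tab to the front, let go, and press the gauge's knob down gently until the foot rests on the case, keeping it there for at least a second so that the height is logged. Then let the gauge spring back up and pack the carrier: the case standing in the narrow bay, and every amber jar on the bench (before or after the case) standing in the wide bay. Never let the case fall over, leave the other boxes standing in the rack, and leave the clear glassware where it is.

Things in the scene. Friction and masses are not known exactly. Their poses are not given: they have to be found in the camera images.
- case_centre (a point): Orange case with a black band and one black pull tab on top: 80 mm (x) by 32 mm (y) by 110 mm tall, about 0.35 kg. Point: centre of its body, 55 mm above its underside. Its x axis runs from its front to its back, y across its thickness, z up. In the row its front (-x) faces the front of the rack.
- case: The same orange case; origin at the centre of its underside, axes as above. Its black pull tab is a plate 30 mm (x) by 12 mm thick (y) that stands 40 mm above the case's top (110 to 150 mm above the origin), centred 24 mm in front (-x) of the case's centre. Pinch it from above across its 12 mm thickness.
- rack: Grey rack with a tight row of seven boxes side by side along its y, on a shelf board 12 mm thick; origin under the row's centre, -x is its front, z up. The row fills y -115 to 115 mm, x -40 to 40 mm; gaps under 1 mm. A front lip (x -47.5 to -41.5 mm) stands 20 mm above the board; back stop to z 60 mm, side cheeks to y +-124 mm, z 80 mm.
- rack_bar (a point): Middle of the steel retaining bar over the back of the row: 18 mm (x) by 10 mm, its underside 12 mm above a 110 mm box, its front edge 12 mm in front of the boxes' backs. A box cannot be lifted straight out: tilt it forward about its front lower edge (over 10 degrees clears the bar), lift it over the lip, draw it out to the front. Axes as the rack's.
- gauge_stage (a point): Centre of the red outline on the aluminium stage of the height gauge, at the stage's surface, 20 mm above the table. The outline is the size of the case's foot, its length along x; the stage is 96 by 56 mm. x points from the stage's front (open) to the gauge's column, z up. The gauge base reaches from x -50 to 140 mm, y -50 to 50 mm, 14 mm high.
- gauge_foot (a point): Steel foot of the gauge, a disc of 18 mm diameter on the slide's arm; the point is the centre of its underside. It hangs 22 mm behind (+x of) the centre of the stage, 140 mm above the stage when up, so 30 mm above the top of a case stood in the outline with its tab to the front. The arm over it is 28 mm higher at its top.
- gauge_knob (a point): Centre of the top of the gauge's black push knob (36 mm diameter, 240 mm above the table when up), 100 mm behind the stage's centre; it moves with the slide. Push it straight down with shut fingers.
- gauge_slide (a joint): Travel of the gauge's slide in m: 0 up, grows as knob and foot go down together, end stop 0.060. A spring lifts it: about 1.2 N at the top, 60 N/m more on the way down. With the foot resting on the case on the stage it reads 0.030.
- bay_case (a point): Centre of the floor of the narrow bay (180 (x) by 62 (y) mm inside, on the +y side) of the blue two-bay carrier. The carrier is fixed: 192 by 252 mm, walls and divider 6 mm thick and 28 mm high, floor 6 mm thick. z up.
- bay_jars (a point): Centre of the floor of the carrier's wide bay, 180 (x) by 172 (y) mm inside, walls 22 mm above its floor. Axes as the narrow bay's.
- jar1_mid (a point): Squat amber glass jar with a blue lid, 46 mm diameter, 64 mm tall, 0.14 kg, heavy-based, closed; the lid is the top 20 mm. Point: centre, 32 mm above its underside, z up. May be absent: three to five such jars stand on the bench, before the rack and the gauge.
- jar2_mid (a point): Squat amber glass jar with a blue lid, 46 mm diameter, 64 mm tall, 0.14 kg, heavy-based, closed; the lid is the top 20 mm. Point: centre, 32 mm above its underside, z up. May be absent: three to five such jars stand on the bench, before the rack and the gauge.
- jar3_mid (a point): Squat amber glass jar with a blue lid, 46 mm diameter, 64 mm tall, 0.14 kg, heavy-based, closed; the lid is the top 20 mm. Point: centre, 32 mm above its underside, z up. May be absent: three to five such jars stand on the bench, before the rack and the gauge.
- jar4_mid (a point): Squat amber glass jar with a blue lid, 46 mm diameter, 64 mm tall, 0.14 kg, heavy-based, closed; the lid is the top 20 mm. Point: centre, 32 mm above its underside, z up. May be absent: three to five such jars stand on the bench, before the rack and the gauge.
- jar5_mid (a point): Squat amber glass jar with a blue lid, 46 mm diameter, 64 mm tall, 0.14 kg, heavy-based, closed; the lid is the top 20 mm. Point: centre, 32 mm above its underside, z up. May be absent: three to five such jars stand on the bench, before the rack and the gauge.
- box_a_mid (a point): White box in the rack's row, no tab, 80 by 32 by 108 mm tall; not to be taken out. Point: its centre, z up.
- box_b_mid (a point): Grey box in the rack's row, no tab, 80 by 32 by 104 mm tall; not to be taken out. Point: its centre, z up.
- box_c_mid (a point): Blue box in the rack's row, no tab, 80 by 32 by 110 mm tall; not to be taken out. Point: its centre, z up.
- box_d_mid (a point): White box in the rack's row, no tab, 80 by 32 by 110 mm tall; not to be taken out. Point: its centre, z up.
- box_e_mid (a point): Brown box in the rack's row, no tab, 80 by 32 by 106 mm tall; not to be taken out. Point: its centre, z up.
- box_f_mid (a point): Grey box in the rack's row, no tab, 80 by 32 by 108 mm tall; not to be taken out. Point: its centre, z up.
- flask_mid (a point): Clear conical flask, 72 mm across, 104 mm tall: leave alone. Point: 50 mm above its underside.
- beaker_mid (a point): Clear glass beaker, 64 mm across, 75 mm tall: leave alone. Point: 37 mm up.
- white_jar_mid (a point): Clear jar with a white lid, 46 mm diameter, 64 mm tall: not an amber jar, leave alone. Point: its centre.
Things that resemble listed ones, but are neither listed nor needed, are in the scene too. Leave any brown or green look-alike of the part that bears jar3_mid alone.

How it is judged:
By the outcome, as a careful person would: the job done as asked, in the order asked, and still so for the second after the job is handed in, with the robot touching nothing.
Of jar1, jar2, jar3, jar4, jar5 only 3 to 5 are there at a start; the rules pass over those that are not, and their reading is None.
At some moment in a run one of jar1, jar2, jar3, jar4, jar5 may be knocked a few centimetres aside while the robot is not near it.
It also fails if it takes over 210 s, if anything falls off the work surface, if the arm or the gripper's body presses on something with over 40 N, if the wrist force passes 120 N, or if a joint passes its speed limit or range.

## Working session

There is one attempt and no reset: what is moved stays moved. The work goes in short steps, Python scripts to look and compute and a shell command to move; the robot and the scene stay as the last step left them, time stands still between calls to the robot, and variables do not carry over. Pictures are saved under pics/ and viewed, at most 14 in all, crops included, and the job is handed in when it is done.

```bash
mkdir -p pics; ls; cat > h.py <<'E'
import numpy as np, cv2
from cell import ctrl
from scipy.spatial.transform import Rotation as R
def cap(n):
    d=ctrl.capture(n); return d
def pts(d):
    h,w=d["range_z"].shape
    u,v=np.meshgrid(np.arange(w),np.arange(h))
    K=np.array([[d["fx"],0,d["cx"]],[0,d["fy"],d["cy"]],[0,0,1.]])
    p=cv2.undistortPoints(np.stack([u,v],-1).reshape(-1,1,2).astype(np.float64),K,np.array([d["k1"],0,0,0.])).reshape(h,w,2)
    z=d["range_z"][...,None]; P=np.concatenate([p*z,z],-1)
    T=np.array(d["T"]); W=P@T[:3,:3].T+T[:3,3]; W[d["range_z"]==0]=np.nan
    return W
def st():
    o=ctrl.get_obs(); return o
def rel(target,rv=None):
    """tool-frame shift (normalised) to target"""
    o=st(); r=R.from_quat(o["tcp_rot"]); return np.round(r.inv().apply(np.array(target)-o["eef_pos"])/.15,3)
E
python3 - <<'E'
from h import *
for n in("scene","side","wrist"):
    d=cap(n); cv2.imwrite(f"pics/{n}0.png",d["pixels"]); np.savez(f"{n}0.npz",**d)
    print(n,np.round(d["T"],3).tolist(),d["fx"],d["k1"])
print(st())
E
```

```text
pics
scene [[-0.72, 0.602, -0.345, 0.98], [0.694, 0.619, -0.368, 0.481], [-0.008, -0.504, -0.864, 1.241], [0.0, 0.0, 0.0, 1.0]] 481.14650558232927 0.05179031735915792
side [[0.695, -0.437, 0.571, -0.017], [-0.719, -0.406, 0.564, -0.526], [-0.015, -0.803, -0.596, 0.755], [0.0, 0.0, 0.0, 1.0]] 403.1153359323521 -0.07575970205177492
wrist [[0.302, 0.902, 0.309, 0.07], [0.953, -0.285, -0.1, 0.503], [-0.002, 0.325, -0.946, 0.373], [0.0, 0.0, 0.0, 1.0]] 315.55711403450124 -0.011493481552050665
{'time': 0.15, 'joint_positions': array([ 1.26597040e+00,  2.41265467e-01,  4.02933034e-03,  1.33520801e+00,
       -7.53008185e-06,  1.57081773e+00]), 'joint_vel': array([ 6.45085781e-04, -8.56384669e-04,  4.28268539e-03, -1.93386214e-03,
        3.69391885e-04, -2.98497108e-05]), 'effort': array([-2.62908325e-04, -3.72635007e+01,  2.52638644e+01,  1.23847902e-02,
        2.36082887e-07, -1.61121116e-07]), 'eef_pos': array([0.14992022, 0.47648639, 0.23060305]), 'tcp_rot': array([ 1.51834086e-01,  9.88405651e-01, -8.14929663e-04, -1.21358504e-04]), 'ft_force': array([-1.25769129, -0.7274861 ,  0.38945206]), 'torque': array([-0.03667682,  0.05470279, -0.04036677]), 'gripper_force': 0.0, 'opening': 1.000105339790769}
```

View pics/scene0.png

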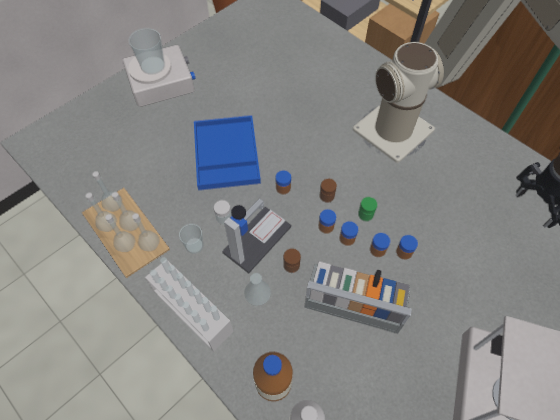

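View pics/side0.png

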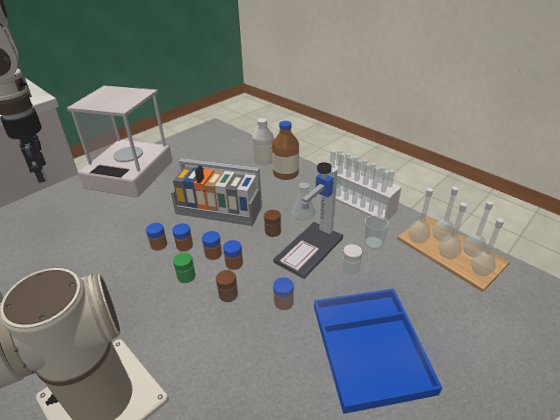

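Scene view: blue-lid jars at (284,181), (328,221), (349,233), (381,244), (408,246). Look-alikes: brown lids (328,188) and (292,260), green (368,208), white-lid clear jar (222,210). The orange case with the black tab is at (375,288). The rack is at (357,297), the gauge at (260,230) and the carrier at (227,152). I'll check with a close crop and measure.

```bash
cat > m.py <<'E'
from h import *
out=[]
def lid(d,W,bgr_test,zr):
    hsv=cv2.cvtColor(d["pixels"],cv2.COLOR_BGR2HSV); m=bgr_test(hsv)&(W[...,2]>zr[0])&(W[...,2]<zr[1])
    n,l,s,c=cv2.connectedComponentsWithStats(m.astype(np.uint8))
    for i in range(1,n):
        if s[i,4]>25:
            p=W[l==i]; top=p[p[:,2]>np.percentile(p[:,2],90)-.006]
            cc=cv2.minEnclosingCircle(top[:,:2].astype(np.float32))
            print(np.round(c[i]),s[i,4],"circ",np.round(cc[0],3),round(cc[1],4),"med",np.round(np.median(top,0),3))
for n in("scene","side"):
    d=dict(np.load(n+"0.npz")); W=pts(d); print(n)
    print("blue");lid(d,W,lambda h:(h[...,0]>100)&(h[...,0]<125)&(h[...,1]>130),(.045,.075))
    print("black tab/orange")
    hsv=cv2.cvtColor(d["pixels"],cv2.COLOR_BGR2HSV)
    o=(hsv[...,0]>5)&(hsv[...,0]<18)&(hsv[...,1]>180)&(hsv[...,2]>140)
    p=W[o]; k=p[:,2]>.112; print("orange top",o.sum(),np.round(np.nanmin(p[k],0),3),np.round(np.nanmax(p[k],0),3),np.round(np.nanmedian(p[k],0),3))
    r=((hsv[...,0]<6)|(hsv[...,0]>172))&(hsv[...,1]>120)&(W[...,2]>.012)&(W[...,2]<.03)
    p=W[r]; 
    if len(p)>10: print("red",r.sum(),np.round(cv2.minAreaRect(p[:,:2].astype(np.float32)),3) if 0 else cv2.minAreaRect(p[:,:2].astype(np.float32)),np.median(p[:,2]))
    b=(hsv[...,0]>100)&(hsv[...,0]<125)&(hsv[...,1]>130)&(W[...,2]>-.005)&(W[...,2]<.04)
    nn,l,s,c=cv2.connectedComponentsWithStats(b.astype(np.uint8)); i=1+np.argmax(s[1:,4]); p=W[l==i]
    print("carrier",cv2.minAreaRect(p[p[:,2]>.02][:,:2].astype(np.float32)))
    k=hsv[...,2]<60; 
    p=W[k&(W[...,2]>.2)&(W[...,2]<.26)]; print("knob",len(p),np.round(np.nanmedian(p,0),3))
    p=W[k&(W[...,2]>.13)&(W[...,2]<.18)]; print("tab",len(p),np.round(np.nanmedian(p,0),3), np.round(np.nanmax(p,0),3) if len(p) else 0)
d=dict(np.load("scene0.npz")); s=dict(np.load("side0.npz"))
a=cv2.resize(d["pixels"][165:330,255:425],None,fx=3.3,fy=3.3,interpolation=cv2.INTER_CUBIC)
b=cv2.resize(s["pixels"][150:310,140:300],(int(160*3.4/1.5),a.shape[0]//1))if 0 else cv2.resize(s["pixels"][150:310,140:300],(237*1,237))
im=np.zeros((a.shape[0],a.shape[1]+237,3),np.uint8); im[:, :a.shape[1]]=a; im[:237,a.shape[1]:]=b
cv2.imwrite("pics/c1.png",im); print(im.shape)
E
python3 m.py
```

```text
scene
blue
[283. 178.] 189 circ [ 0.418 -0.085] 0.0233 med [ 0.417 -0.084  0.063]
[327. 217.] 208 circ [0.421 0.099] 0.024 med [0.422 0.099 0.064]
[349. 229.] 213 circ [0.406 0.167] 0.0246 med [0.408 0.167 0.063]
[381. 241.] 225 circ [0.372 0.249] 0.0243 med [0.372 0.249 0.064]
[408. 243.] 236 circ [0.324 0.305] 0.0233 med [0.323 0.305 0.064]
black tab/orange
orange top 181 [0.482 0.305 0.115] [0.544 0.355 0.127] [0.521 0.334 0.122]
carrier ((0.45665407180786133, -0.30408257246017456), (0.2603359818458557, 0.1908753663301468), 53.124271392822266)
knob 475 [ 0.086 -0.009  0.239]
tab 84 [0.504 0.323 0.161] [0.516 0.333 0.172]
side
blue
[155. 230.] 214 circ [0.323 0.301] 0.0233 med [0.322 0.299 0.063]
[181. 231.] 216 circ [0.369 0.245] 0.0249 med [0.369 0.242 0.063]
[211. 239.] 228 circ [0.407 0.161] 0.0244 med [0.404 0.16  0.063]
[232. 248.] 246 circ [0.421 0.094] 0.0251 med [0.418 0.091 0.063]
[283. 285.] 242 circ [ 0.417 -0.089] 0.0238 med [ 0.417 -0.09   0.063]
black tab/orange
orange top 188 [0.481 0.298 0.113] [0.56  0.36  0.149] [0.522 0.323 0.121]
carrier ((0.45659923553466797, -0.30840569734573364), (0.2543567419052124, 0.19299361109733582), 53.215065002441406)
knob 276 [ 0.169 -0.018  0.239]
tab 241 [ 0.035 -0.05   0.167] [0.618 2.47  0.179]
(544, 798, 3)
```

View pics/c1.png

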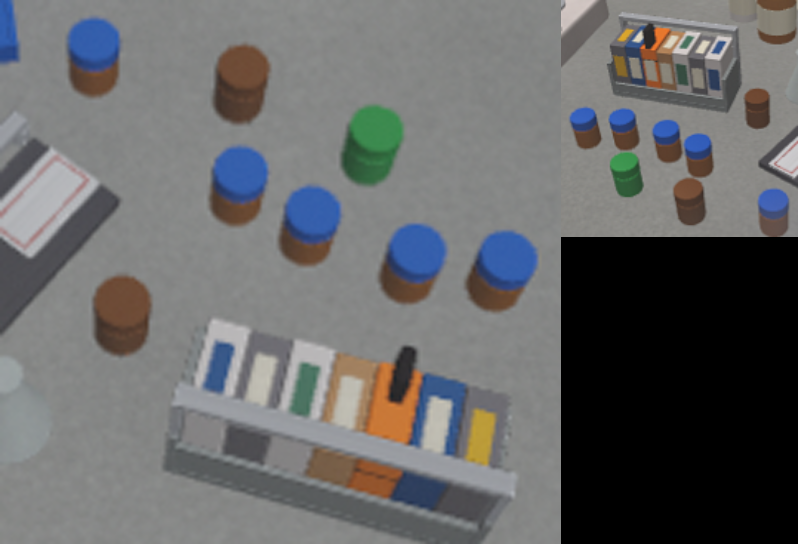

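The crop confirms five blue-lid amber jars. The only tabbed orange case is third from the right in the row. Next I measure the rack yaw, gauge and carrier.

```bash
cat > m2.py <<'E'
from h import *
for n in("scene","side"):
    d=dict(np.load(n+"0.npz")); W=pts(d); hsv=cv2.cvtColor(d["pixels"],cv2.COLOR_BGR2HSV); print(n)
    def reg(x0,x1,y0,y1,z0,z1): return (W[...,0]>x0)&(W[...,0]<x1)&(W[...,1]>y0)&(W[...,1]<y1)&(W[...,2]>z0)&(W[...,2]<z1)
    f=lambda p:[np.round(q,3) for q in cv2.minAreaRect(p[:,:2].astype(np.float32))]
    m=reg(.35,.75,.1,.5,.128,.15)&(hsv[...,1]<60); p=W[m]; print("bar",len(p),f(p),np.median(p[:,2]))
    c=p[:,:2]-p[:,:2].mean(0); v=np.linalg.svd(c,full_matrices=0)[2][0]; print("  bar dir deg",np.degrees(np.arctan2(v[1],v[0])))
    m=reg(.35,.75,.1,.5,.112,.126); p=W[m]; print("tops",len(p),f(p))
    o=(hsv[...,0]>5)&(hsv[...,0]<18)&(hsv[...,1]>180)&(hsv[...,2]>140)&reg(.4,.7,.2,.45,.117,.127); p=W[o]; print("orange",f(p))
    k=(hsv[...,2]<60)&reg(.4,.6,.25,.4,.15,.18); p=W[k]; print("tab",len(p),f(p[p[:,2]>.165]),p[:,2].max())
    m=reg(.4,.75,-.2,.15,.017,.024); p=W[m]; print("stage",len(p),f(p))
    m=reg(.4,.75,-.2,.15,.0115,.0165); p=W[m]; print("base",len(p),f(p))
    m=reg(.4,.8,-.2,.2,.225,.25); p=W[m]; print("knob",len(p),f(p[p[:,2]>.234]))
    m=reg(.4,.8,-.2,.2,.15,.25); p=W[m]; print("slide z",np.round(np.histogram(p[:,2],10)[0]),)
    a=reg(.4,.8,-.2,.2,.18,.196); p=W[a]; print("arm top",len(p),f(p),np.median(p[:,2]))
    # carrier top edges
    m=reg(.2,.7,-.5,-.1,.02,.035)&(hsv[...,0]>100)&(hsv[...,0]<125); print("carrier",f(W[m]))
    if n=="scene":
        for uv in((228,178),(226,140),(200,150),(255,150)): print(uv,np.round(W[uv[1],uv[0]],3))
    else:
        for uv in((362,310),(380,360)): print(uv,np.round(W[uv[1],uv[0]],3))
E
python3 m2.py
```

```text
scene
bar 864 [array([0.542, 0.309]), array([0.083, 0.248]), np.float64(30.193)] 0.14311319821528468
  bar dir deg -59.72712831488165
tops 2052 [array([0.539, 0.308]), array([0.087, 0.245]), np.float64(29.839)]
orange [array([0.513, 0.33 ]), array([0.057, 0.03 ]), np.float64(28.25)]
tab 59 [array([0.501, 0.322]), array([0.008, 0.   ]), np.float64(-123.534)] 0.16549905773181206
stage 742 [array([ 0.574, -0.03 ]), array([0.34 , 0.332]), np.float64(3.302)]
base 983 [array([ 0.573, -0.029]), array([0.342, 0.33 ]), np.float64(3.411)]
knob 177 [array([ 0.649, -0.004]), array([0.035, 0.034]), np.float64(75.486)]
slide z [ 25  47  57 136  79  99  53  81  19 158]
arm top 196 [array([ 0.626, -0.001]), array([0.122, 0.034]), np.float64(2.294)] 0.18663788504704604
carrier [array([ 0.49 , -0.259]), array([0.384, 0.192]), np.float64(53.21)]
(228, 178) [ 0.515 -0.227  0.008]
(226, 140) [ 0.421 -0.345  0.005]
(200, 150) [ 0.506 -0.376 -0.   ]
(255, 150) [ 0.391 -0.238  0.025]
side
bar 516 [array([0.541, 0.306]), array([0.09 , 0.247]), np.float64(29.448)] 0.14231986992266427
  bar dir deg -58.05489752266615
tops 1256 [array([0.539, 0.305]), array([0.089, 0.247]), np.float64(30.124)]
orange [array([0.522, 0.33 ]), array([0.083, 0.03 ]), np.float64(29.123)]
tab 39 [array([0., 0.]), array([0., 0.]), np.float64(0.0)] 0.1628857457939783
stage 876 [array([ 0.572, -0.027]), array([0.343, 0.346]), np.float64(0.003)]
base 1261 [array([ 0.568, -0.028]), array([0.343, 0.335]), np.float64(89.677)]
knob 142 [array([ 0.648, -0.008]), array([0.035, 0.032]), np.float64(18.668)]
slide z [ 26  65  68 150 116 113  51  30  28 114]
arm top 236 [array([ 0.627, -0.009]), array([0.037, 0.122]), np.float64(86.51)] 0.18700944937770853
carrier [array([ 0.485, -0.271]), array([0.348, 0.194]), np.float64(53.237)]
(362, 310) [ 0.522 -0.239  0.006]
(380, 360) [ 0.442 -0.342  0.007]
```

```bash
python3 -m jog '-.43 -.05 -.02 0 0 0;-.85 -.096 -.03 0 0 0;-.85 -.096 -.03 0 0 0' && python3 -m jog '-.43 -.05 -.02 0 0 0;-.85 -.096 -.02 0 0 0;-.85 -.096 -.02 0 0 0' && python3 -m jog '-.43 -.05 -.02 0 0 0;-.85 -.096 -.02 0 0 0;-.85 -.096 -.02 0 0 0' && python3 -m jog '0 0 0 0 0 -.3;0 0 0 0 0 -.6;0 0 0 0 0 -.83;0 0 0 0 0 -.83' && python3 -c "
from h import *
o=st();print(o['joint_positions'],o['eef_pos'],R.from_quat(o['tcp_rot']).as_matrix())"
```

```text
time: 0.52
eef_pos: [0.2704, 0.4232, 0.2355]
tcp_rot: [0.155, 0.988, -0.0, 0.0]
ft_force: [-0.6, 0.3, 0.2]
opening: 1.001
gripper_force: 0.0
time: 0.9
eef_pos: [0.387, 0.3716, 0.2382]
tcp_rot: [0.154, 0.988, -0.0, -0.0]
ft_force: [-1.1, 0.2, 0.7]
opening: 1.004
gripper_force: 0.0
time: 1.27
eef_pos: [0.5036, 0.3201, 0.2406]
tcp_rot: [0.153, 0.988, -0.0, -0.0]
ft_force: [-0.3, -0.1, -1.4]
opening: 1.001
gripper_force: 0.0
time: 1.78
eef_pos: [0.5001, 0.3224, 0.2417]
tcp_rot: [-0.056, 0.998, 0.0, -0.001]
ft_force: [-0.3, 0.9, 0.0]
opening: 1.001
gripper_force: 0.0
[5.72255404e-01 4.31235164e-01 3.02646941e-01 1.44324068e+00
 6.89084043e-04 4.60954883e-01] [0.5000691  0.32237087 0.24168185] [[-9.93811764e-01 -1.11070418e-01 -1.24122670e-03]
 [-1.11070528e-01  9.93812526e-01  2.01302245e-05]
 [ 1.23131077e-03  1.57869359e-04 -9.99999229e-01]]
```

```bash
python3 -m jog '0 0 0 0 0 -.3;0 0 0 0 0 -.6;0 0 0 0 0 -.83;0 0 0 0 0 -.83;0 0 0 0 0 -.83' >/dev/null; python3 - <<'E'
from h import *
d=cap("wrist"); cv2.imwrite("pics/w1.png",d["pixels"]); np.savez("w1.npz",**d); W=pts(d)
o=st();print(o['joint_positions'],o['eef_pos'],R.from_quat(o['tcp_rot']).as_matrix().round(3).tolist())
hsv=cv2.cvtColor(d["pixels"],cv2.COLOR_BGR2HSV)
og=(hsv[...,0]>5)&(hsv[...,0]<18)&(hsv[...,1]>170)&(hsv[...,2]>120)&(W[...,2]>.115)&(W[...,2]<.128); p=W[og]
print("orange",len(p),cv2.minAreaRect(p[:,:2].astype(np.float32)),np.median(p[:,2]))
k=(W[...,2]>.154)&(W[...,2]<.17)&(np.hypot(W[...,0]-.502,W[...,1]-.321)<.035); p=W[k]; 
print("tab",len(p),cv2.minAreaRect(p[:,:2].astype(np.float32)),np.median(p,0))
E
```

```text
[5.69766632e-01 4.31841830e-01 3.03908790e-01 1.44302573e+00
 1.53595183e-04 4.58355246e-02] [0.50150639 0.32134009 0.2418114 ] [[-0.866, -0.5, -0.0], [-0.5, 0.866, 0.0], [0.0, 0.0, -1.0]]
orange 2014 ((0.5184582471847534, 0.3333253264427185), (0.07550717145204544, 0.0319264754652977), 29.0191650390625) 0.12241688773541418
tab 614 ((0.5001093149185181, 0.32192540168762207), (0.030354062095284462, 0.011984946206212044), 29.456979751586914) [0.49855448 0.32100347 0.16226138]
```

View pics/w1.png

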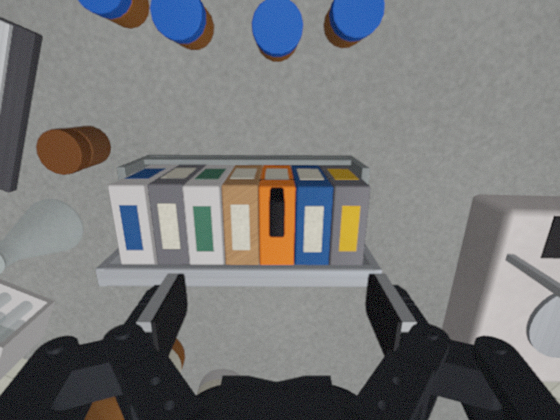

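The wrist view shows the tab at (277,212), on top of the orange case in the row. Lowering and gripping.

```bash
python3 -m jog '.006 .008 .2 0 0 0;.006 .008 .45 0 0 0;.006 .008 .65 0 0 0;.006 .008 .745 0 0 0;.006 .008 .745 0 0 0' -.3 60 && python3 -m jog '0 0 0 0 0 0;0 0 0 0 0 0;0 0 0 0 0 0;0 0 0 0 0 0' -1 90 && python3 -m jog '0 0 0 0 0 0;0 0 0 0 0 0;0 0 0 0 0 0;0 0 0 0 0 0' -1 90
python3 - <<'E'
import numpy as np
prev=None
t0=np.array([16.,118.])+np.array([-40,0])
for th,x0,h in((4,-40,.5),(8,-39,4),(13,-38,8),(13,-39,20),(13,-40,32)):
    t=np.radians(th);c,s=np.cos(t),np.sin(t)
    p=np.array([16*c-118*s+x0,118*c+16*s+h]);d=p-t0
    print(th,"tool x",round(-d[0]/150,3),"z",round(-d[1]/150,3),"ry",round(-t/.5,3))
E
```

```text
time: 3.08
eef_pos: [0.5, 0.3213, 0.1293]
tcp_rot: [-0.259, 0.966, -0.0, -0.001]
ft_force: [-0.6, -0.2, 0.2]
opening: 0.349
gripper_force: 0.0
time: 3.58
eef_pos: [0.5015, 0.3221, 0.1317]
tcp_rot: [-0.26, 0.966, 0.0, 0.002]
ft_force: [-0.5, -0.9, 6.1]
opening: 0.121
gripper_force: 88.8
time: 4.08
eef_pos: [0.5015, 0.3221, 0.1318]
tcp_rot: [-0.26, 0.966, 0.0, 0.002]
ft_force: [-1.3, -0.5, 6.2]
opening: 0.129
gripper_force: 88.8
4 tool x 0.055 z -0.009 ry -0.14
8 tool x 0.104 z -0.034 ry -0.279
13 tool x 0.166 z -0.057 ry -0.454
13 tool x 0.173 z -0.137 ry -0.454
13 tool x 0.18 z -0.217 ry -0.454
```

```bash
python3 -m jog '.027 0 -.005 0 -.07 0;.055 0 -.01 0 -.14 0;.08 0 -.02 0 -.21 0;.104 0 -.034 0 -.28 0;.135 0 -.046 0 -.366 0' && python3 -m jog '0 0 0 0 0 0' && python3 - <<'E'
from h import *
d=cap("scene"); cv2.imwrite("pics/s2.png",cv2.resize(d["pixels"][220:345,280:430],None,fx=3.5,fy=3.5)); print(R.from_quat(st()["tcp_rot"]).as_matrix().round(3))
E
```

```text
time: 4.7
eef_pos: [0.4833, 0.3116, 0.1367]
tcp_rot: [-0.258, 0.962, 0.024, 0.089]
ft_force: [2.8, 1.0, -4.2]
opening: 0.128
gripper_force: 87.6
time: 4.82
eef_pos: [0.4832, 0.3115, 0.1373]
tcp_rot: [-0.259, 0.962, 0.024, 0.089]
ft_force: [3.4, 1.5, -3.6]
opening: 0.129
gripper_force: 87.7
[[-0.851 -0.501  0.158]
 [-0.493  0.865  0.092]
 [-0.183  0.    -0.983]]
```

View pics/s2.png

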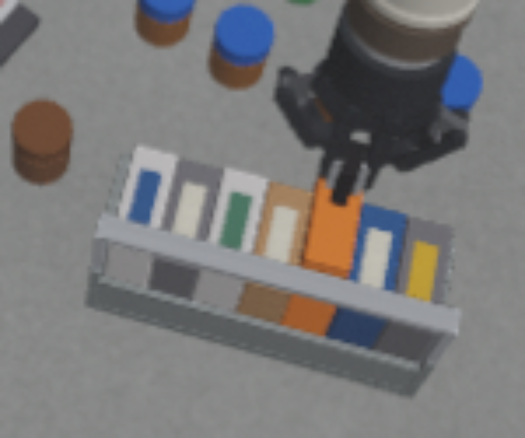

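```bash
python3 -m jog '.005 0 -.03 0 -.04 0;.01 0 -.06 0 -.08 0;.012 0 -.1 0 -.09 0;.013 0 -.14 0 -.09 0;.013 0 -.176 0 -.09 0' && python3 -m jog '.1 0 -.05 0 0 0;.2 0 -.1 0 0 0;.3 0 -.15 0 0 0;.367 0 -.187 0 0 0;.41 0 -.3 0 0 0' && python3 -m jog '.05 0 -.15 0 0 0;.08 0 -.3 0 0 0;.08 0 -.4 0 0 0;.08 0 -.4 0 0 0' && python3 - <<'E'
from h import *
o=st();print(o['joint_positions'].round(3),o['eef_pos'].round(4),R.from_quat(o["tcp_rot"]).as_matrix().round(3).tolist())
d=cap("scene"); np.savez("s3.npz",**d); cv2.imwrite("pics/s3.png",d["pixels"][90:390,140:480]); 
# stage: red outline & white card
W=pts(d)
hsv=cv2.cvtColor(d["pixels"],cv2.COLOR_BGR2HSV)
roi=np.zeros(W.shape[:2],bool); roi[205:245,240:290]=1
w=roi&(W[...,2]>.016)&(W[...,2]<.026); p=W[w]; print("stage",len(p),cv2.minAreaRect(p[:,:2].astype(np.float32)))
s=d["pixels"].astype(int); r=roi&(s[...,2]-s[...,0]>30); p=W[r]; print("red",len(p),cv2.minAreaRect(p[:,:2].astype(np.float32)),np.median(p[:,2]))
d=dict(np.load("side0.npz"));W=pts(d);s=d["pixels"].astype(int)
roi=np.zeros(W.shape[:2],bool); roi[235:275,275:325]=1
r=roi&(s[...,2]-s[...,0]>30); p=W[r]; print("red side",len(p),cv2.minAreaRect(p[:,:2].astype(np.float32)),np.median(p[:,2]))
w=roi&(W[...,2]>.016)&(W[...,2]<.026); p=W[w]; print("stage side",len(p),cv2.minAreaRect(p[:,:2].astype(np.float32)))
E
```

```text
time: 5.5
eef_pos: [0.4773, 0.3081, 0.1632]
tcp_rot: [-0.258, 0.959, 0.03, 0.11]
ft_force: [0.2, -0.1, -2.5]
opening: 0.124
gripper_force: 88.0
time: 6.12
eef_pos: [0.4151, 0.272, 0.1923]
tcp_rot: [-0.258, 0.96, 0.029, 0.109]
ft_force: [0.0, 0.3, -3.0]
opening: 0.12
gripper_force: 87.9
time: 6.62
eef_pos: [0.3956, 0.2608, 0.2508]
tcp_rot: [-0.258, 0.959, 0.03, 0.112]
ft_force: [0.3, -0.3, -3.0]
opening: 0.126
gripper_force: 88.0
[ 5.930e-01 -1.000e-03 -2.520e-01  1.088e+00 -1.500e-02  6.600e-02] [0.3956 0.2608 0.2508] [[-0.842, -0.501, 0.2], [-0.488, 0.865, 0.116], [-0.231, 0.0, -0.973]]
stage 583 ((0.5651243925094604, -0.013920892030000687), (0.12905770540237427, 0.0963294506072998), 5.098896026611328)
red 17 ((0.5468487739562988, -0.013714175671339035), (0.03704499080777168, 0.0888030081987381), 87.17312622070312) 0.01845483087067956
red side 68 ((0.5496987104415894, -0.018525980412960052), (0.09268157929182053, 0.041364334523677826), 7.175549030303955) 0.019225215865824763
stage side 587 ((0.5605159401893616, -0.01656380295753479), (0.13112905621528625, 0.08623667061328888), 20.33983039855957)
```

View pics/s3.png

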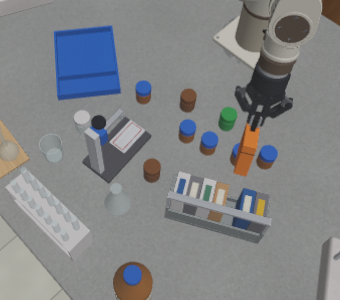

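```bash
python3 -m jog '0 0 0 0 .1 0;0 0 0 0 .22 0;0 0 0 0 .34 0;0 0 0 0 .456 0;0 0 0 0 .456 0' && python3 -m jog '-.06 -.14 0 0 0 0;-.15 -.32 0 0 0 0;-.24 -.5 0 0 0 0;-.33 -.68 0 0 0 0;-.36 -.75 0 0 0 0' && python3 -m jog '-.06 -.14 0 0 0 0.1;-.15 -.32 0 0 0 .3;-.24 -.5 0 0 0 .5;-.33 -.68 0 0 0 .7;-.36 -.75 0 0 0 .85' && python3 -m jog '0 0 0 0 0 0;0 0 0 0 0 0' && python3 - <<'E'
from h import *
o=st();print(o['joint_positions'].round(3),o['eef_pos'].round(4),R.from_quat(o["tcp_rot"]).as_matrix().round(3).tolist())
d=cap("wrist"); np.savez("w4.npz",**d); cv2.imwrite("pics/w4.png",d["pixels"])
E
```

```text
time: 7.3
eef_pos: [0.3954, 0.2605, 0.247]
tcp_rot: [-0.26, 0.966, -0.0, -0.001]
ft_force: [0.4, 0.1, -2.9]
opening: 0.121
gripper_force: 88.0
time: 7.92
eef_pos: [0.4986, 0.189, 0.2477]
tcp_rot: [-0.259, 0.966, -0.0, 0.0]
ft_force: [-0.7, -1.1, -2.1]
opening: 0.123
gripper_force: 88.2
time: 8.55
eef_pos: [0.6024, 0.1184, 0.2477]
tcp_rot: [-0.047, 0.999, -0.0, 0.0]
ft_force: [-0.5, 0.6, -2.0]
opening: 0.123
gripper_force: 88.2
time: 8.8
eef_pos: [0.6006, 0.12, 0.2481]
tcp_rot: [-0.051, 0.999, 0.0, -0.0]
ft_force: [0.4, -0.3, -2.9]
opening: 0.123
gripper_force: 88.2
[0.197 0.467 0.375 1.479 0.    0.096] [0.6006 0.12   0.2481] [[-0.995, -0.101, -0.001], [-0.101, 0.995, 0.0], [0.001, 0.0, -1.0]]
```

View pics/w4.png

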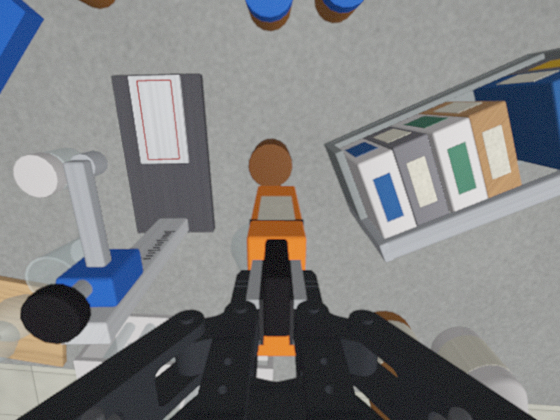

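The wrist view shows the red outline at about (157,120) and the case hanging from the tab at (275,250). I'll fit the outline and check the case's pose in the hand.

```bash
python3 - <<'E'
from h import *
d=dict(np.load("w4.npz")); W=pts(d); s=d["pixels"].astype(int); hsv=cv2.cvtColor(d["pixels"],cv2.COLOR_BGR2HSV)
roi=np.zeros(W.shape[:2],bool); roi[70:172,125:195]=1
r=roi&(s[...,2]-s[...,0]>25)&(np.abs(W[...,2]-.02)<.006); p=W[r]; print("red",len(p),cv2.minAreaRect(p[:,:2].astype(np.float32)),np.median(p[:,2]))
w=roi&(s.min(-1)>150)|r; p=W[w];p=p[np.abs(p[:,2]-.02)<.006]; print("stage",len(p),cv2.minAreaRect(p[:,:2].astype(np.float32)))
k=(hsv[...,2]<70)&(W[...,2]>.23)&(W[...,2]<.25); k[:,120:]=0; p=W[k]; print("knob",len(p),cv2.minEnclosingCircle(p[:,:2].astype(np.float32)),np.median(p[:,2]))
og=(hsv[...,0]>5)&(hsv[...,0]<18)&(hsv[...,1]>150)&(hsv[...,2]>80); og[:,:200]=0; og[:,340:]=0
p=W[og]; t=p[p[:,2]>.2]; print("z hist",np.histogram(p[:,2],8))
t=p[np.abs(p[:,2]-np.percentile(t[:,2],50))<.006]; print("case top",cv2.minAreaRect(t[:,:2].astype(np.float32)))
A=np.c_[t[:,:2],np.ones(len(t))]; print("top plane slope",np.linalg.lstsq(A,t[:,2],rcond=None)[0])
f=W[180:222,235:315].reshape(-1,3); o2=og[180:222,235:315].ravel(); f=f[o2]; f=f[(f[:,2]<.225)&(f[:,2]>.1)]; print("front face x-z",len(f),np.linalg.lstsq(np.c_[f[:,1:],np.ones(len(f))],f[:,0],rcond=None)[0],np.median(f,0),f[:,2].min())
E
```

```text
red 349 ((0.5486178994178772, -0.018335843458771706), (0.08775471895933151, 0.04001874476671219), 6.555795669555664) 0.020626055535843457
stage 4381 ((0.5487609505653381, -0.01869232952594757), (0.09616357833147049, 0.05906471610069275), 6.553668022155762)
knob 3001 ((0.6465702056884766, -0.005092945881187916), 0.017936808988451958) 0.2401345651660919Traceback (most recent call last):
  File "<stdin>", line 8, in <module>
    bin_edges, uniform_bins = _get_bin_edges(a, bins, range, weights)
                              ~~~~~~~~~~~~~~^^^^^^^^^^^^^^^^^^^^^^^^^
    first_edge, last_edge = _get_outer_edges(a, range)
                            ~~~~~~~~~~~~~~~~^^^^^^^^^^
    raise ValueError(
        f"autodetected range of [{first_edge}, {last_edge}] is not finite")
ValueError: autodetected range of [nan, nan] is not finite
```

```bash
python3 - <<'E'
from h import *
d=dict(np.load("w4.npz")); W=pts(d); hsv=cv2.cvtColor(d["pixels"],cv2.COLOR_BGR2HSV)
og=(hsv[...,0]>5)&(hsv[...,0]<18)&(hsv[...,1]>150)&(hsv[...,2]>80)&~np.isnan(W[...,2])&(W[...,2]>.1); og[:,:200]=0; og[:,340:]=0
p=W[og]; print(len(p),np.histogram(p[:,2],10))
o=st(); r=R.from_quat(o["tcp_rot"]); L=r.inv().apply(p-o["eef_pos"])
t=L[(L[:,2]<.02)&(L[:,2]>-.02)]; print("top in tool",len(t),cv2.minAreaRect(t[:,:2].astype(np.float32)),np.linalg.lstsq(np.c_[t[:,:2],np.ones(len(t))],t[:,2],rcond=None)[0], t.min(0),t.max(0))
f=L[L[:,2]>.02]; 
if len(f)>50: print("front",len(f),np.linalg.lstsq(np.c_[f[:,1:],np.ones(len(f))],f[:,0],rcond=None)[0],f.min(0),f.max(0))
E
```

```text
3041 (array([ 178,  178,   55,   67,   87,  526, 1840,   36,   22,   52]), array([0.13178971, 0.1481403 , 0.16449088, 0.18084146, 0.19719204,
       0.21354263, 0.22989321, 0.24624379, 0.26259438, 0.27894496,
       0.29529554]))
top in tool 1936 ((-0.02177523449063301, 0.001049625687301159), (0.031222617253661156, 0.08001930266618729), 89.83103942871094) [0.01862153 0.00611675 0.01057002] [-0.06180024 -0.0146594  -0.01244937] [0.01827001 0.01657025 0.01998885]
front 1031 [-0.00596115  0.00246249  0.01754085] [ 0.01634346 -0.01433999  0.0200243 ] [0.01851295 0.01643358 0.11646851]
```

```bash
python3 -m jog '.2 .02 0 0 0 0;.45 .05 0 0 0 0;.7 .07 0 0 0 0;.9 .09 0 0 0 0;.99 .1 0 0 0 0' && python3 -m jog '.03 -.25 0 0 0 0;.06 -.5 0 0 0 0;.09 -.75 0 0 0 -.01;.12 -1 0 0 0 -.03;.12 -1 0 0 0 -.03' && python3 -m jog '0 0 0 0 0 0;0 0 0 0 0 0' && python3 - <<'E'
from h import *
o=st();M=R.from_quat(o["tcp_rot"]).as_matrix();print(o['eef_pos'].round(4),M.round(3).tolist(),np.degrees(np.arctan2(M[1,0],M[0,0])))
f=np.array([-.9932,-.1167,0]);T=np.array([.5272,-.022,.1406])
for k,dz in((.08,.012),(0,.012),(0,.0)): print(rel(T+f*k+[0,0,dz]))
E
```

```text
time: 9.48
eef_pos: [0.45, 0.1201, 0.2489]
tcp_rot: [-0.051, 0.999, 0.0, 0.0]
ft_force: [-0.1, 0.5, -1.7]
opening: 0.126
gripper_force: 88.2
time: 10.1
eef_pos: [0.4493, -0.0332, 0.2485]
tcp_rot: [-0.056, 0.998, -0.0, 0.001]
ft_force: [-0.8, 0.6, -3.0]
opening: 0.129
gripper_force: 89.1
time: 10.35
eef_pos: [0.4491, -0.0304, 0.2483]
tcp_rot: [-0.058, 0.998, 0.0, 0.0]
ft_force: [0.4, -0.4, -2.1]
opening: 0.123
gripper_force: 89.1
[ 0.4491 -0.0304  0.2483] [[-0.993, -0.116, 0.0], [-0.116, 0.993, 0.0], [-0.0, 0.0, -1.0]] -173.31030292810877
[ 0.01  -0.005  0.638]
[-0.524 -0.005  0.638]
[-0.524 -0.005  0.718]
```

```bash
python3 -m jog '.01 -.005 .15 0 0 0;.01 -.005 .3 0 0 0;.01 -.005 .45 0 0 0;.01 -.005 .58 0 0 0;.01 -.005 .638 0 0 0' && python3 -m jog '-.1 0 0 0 0 0;-.22 0 0 0 0 0;-.35 0 0 0 0 0;-.47 0 0 0 0 0;-.534 0 0 0 0 0' && python3 -m jog '0 0 .02 0 0 0;0 0 .04 0 0 0;0 0 .06 0 0 0;0 0 .07 0 0 0;0 0 .07 0 0 0' && python3 - <<'E'
from h import *
o=st();print(o['eef_pos'].round(4),o['ft_force'],rel([.5272,-.022,.1406]))
d=cap("side"); cv2.imwrite("pics/s5.png",cv2.resize(d["pixels"][150:290,250:400],None,fx=3.5,fy=3.5)); np.savez("s5.npz",**d)
E
```

```text
time: 10.98
eef_pos: [0.4469, -0.0313, 0.1515]
tcp_rot: [-0.058, 0.998, 0.0, -0.001]
ft_force: [-0.3, 0.0, -2.6]
opening: 0.126
gripper_force: 89.1
time: 11.6
eef_pos: [0.5296, -0.0226, 0.1534]
tcp_rot: [-0.058, 0.998, -0.0, 0.001]
ft_force: [-0.2, -1.0, -3.2]
opening: 0.126
gripper_force: 89.0
time: 12.22
eef_pos: [0.5267, -0.023, 0.142]
tcp_rot: [-0.057, 0.998, 0.0, -0.0]
ft_force: [0.4, -0.5, -1.8]
opening: 0.125
gripper_force: 89.0
[ 0.5267 -0.023   0.142 ] [ 0.39798125 -0.47168761 -1.80697205] [-0.004  0.007  0.009]
```

View pics/s5.png

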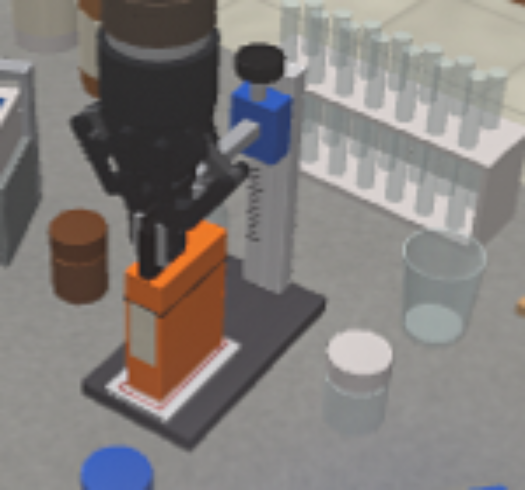

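The side view shows the case over the red outline (crop (170,390)), under the foot, upright. Setting down and letting go.

```bash
python3 -m jog '-.002 .005 .006 0 0 0;-.002 .005 .011 0 0 0;-.002 .005 .013 0 0 0;-.002 .005 .013 0 0 0' && python3 -m jog '0 0 0 0 0 0;0 0 0 0 0 0;0 0 0 0 0 0;0 0 0 0 0 0' -.2 60 && python3 -m jog '0 0 -.1 0 0 0;0 0 -.3 0 0 0;0 0 -.55 0 0 0;0 0 -.8 0 0 0;0 0 -.95 0 0 0' && python3 -m jog '.3 0 0 0 0 0;.6 0 0 0 0 0;.6 0 0 0 0 0;.6 0 0 0 0 0' && python3 - <<'E'
from h import *
o=st();print(o['eef_pos'].round(4))
d=cap("wrist"); np.savez("w6.npz",**d); cv2.imwrite("pics/w6.png",d["pixels"]); W=pts(d); hsv=cv2.cvtColor(d["pixels"],cv2.COLOR_BGR2HSV)
og=(hsv[...,0]>5)&(hsv[...,0]<18)&(hsv[...,1]>150)&(hsv[...,2]>80)&(W[...,2]>.123)&(W[...,2]<.137);p=W[og];print("case top",len(p),cv2.minAreaRect(p[:,:2].astype(np.float32)),np.median(p[:,2]))
k=(hsv[...,2]<70)&(W[...,2]>.232)&(W[...,2]<.248)&(np.hypot(W[...,0]-.6466,W[...,1]+.005)<.03); p=W[k]; print("knob",len(p),cv2.minEnclosingCircle(p[:,:2].astype(np.float32)) if len(p) else 0)
s=d["pixels"].astype(int)
w=(s.min(-1)>150)&(np.abs(W[...,2]-.02)<.005)&(np.hypot(W[...,0]-.5487,W[...,1]+.0185)<.07); p=W[w]; print("stage",len(p),cv2.minAreaRect(p[:,:2].astype(np.float32)))
E
```

```text
time: 12.78
eef_pos: [0.5272, -0.0222, 0.14]
tcp_rot: [-0.058, 0.998, -0.0, -0.0]
ft_force: [0.2, 0.6, -2.2]
opening: 0.125
gripper_force: 89.0
time: 13.28
eef_pos: [0.5274, -0.0222, 0.1403]
tcp_rot: [-0.058, 0.998, -0.0, 0.0]
ft_force: [-0.3, 0.1, -0.7]
opening: 0.395
gripper_force: 0.0
time: 13.9
eef_pos: [0.528, -0.0222, 0.2861]
tcp_rot: [-0.058, 0.998, -0.0, 0.002]
ft_force: [0.1, -0.3, -0.5]
opening: 0.401
gripper_force: 0.0
time: 14.4
eef_pos: [0.4386, -0.0326, 0.2838]
tcp_rot: [-0.058, 0.998, -0.0, 0.001]
ft_force: [0.2, 1.0, -0.2]
opening: 0.402
gripper_force: 0.0
[ 0.4386 -0.0326  0.2838]
case top 1266 ((0.5481384992599487, -0.019101187586784363), (0.08008914440870285, 0.030656175687909126), 7.276895523071289) 0.13044367455827527
knob 0 0
stage 868 ((0.5491614937782288, -0.017944086343050003), (0.09696359932422638, 0.05690798908472061), 6.655564785003662)
```

View pics/w6.png

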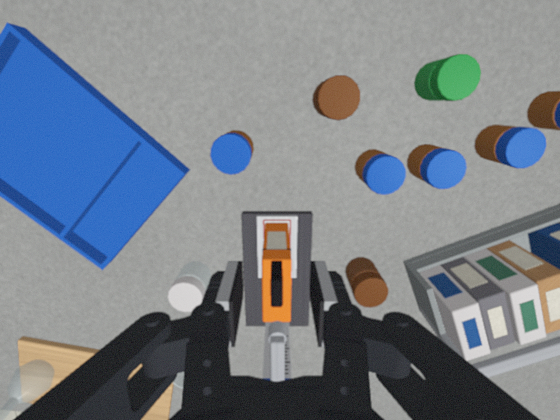

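Case stands on the stage within about 1.5 mm, tab to the front (crop centre (277,275)). Now over to the knob with shut fingers.

```bash
python3 -m jog '-.25 .002 0 0 0 0;-.5 .004 0 0 0 0;-.7 .007 0 0 0 0;-.7 .007 0 0 0 0' -1 20 && python3 -m jog '-.25 .002 0 0 0 0;-.5 .004 0 0 0 0;-.7 .007 0 0 0 0;-.7 .007 0 0 0 0' && python3 -m jog '0 0 0 0 0 0;0 0 .1 0 0 0;0 0 .2 0 0 0;0 0 .2 0 0 0' && python3 -c "
from h import *
o=st();print(o['eef_pos'].round(4),rel([.6475,-.006,.240]),rel([.6475,-.006,.210]))
d=cap('side');W=pts(d);hsv=cv2.cvtColor(d['pixels'],cv2.COLOR_BGR2HSV)
k=(hsv[...,2]<70)&(W[...,2]>.232)&(W[...,2]<.248)&(np.hypot(W[...,0]-.6466,W[...,1]+.005)<.03); p=W[k]; print('knob',len(p),cv2.minEnclosingCircle(p[:,:2].astype(np.float32)))
q=W[(np.hypot(W[...,0]-.67,W[...,1]+.003)<.04)];print(np.percentile(q[:,2],[50,90,99]))
cv2.imwrite('pics/s7.png',cv2.resize(d['pixels'][120:290,250:400],None,fx=3.3,fy=3.3))
"
```

```text
time: 14.95
eef_pos: [0.5445, -0.019, 0.2811]
tcp_rot: [-0.058, 0.998, 0.0, -0.0]
ft_force: [-0.1, -0.7, 0.6]
opening: 0.002
gripper_force: 0.0
time: 15.45
eef_pos: [0.6473, -0.006, 0.2806]
tcp_rot: [-0.058, 0.998, 0.0, -0.001]
ft_force: [-0.7, 0.5, -0.4]
opening: 0.001
gripper_force: 0.0
time: 15.95
eef_pos: [0.6445, -0.0065, 0.2522]
tcp_rot: [-0.057, 0.998, 0.0, -0.001]
ft_force: [-0.6, -0.2, -0.0]
opening: -0.001
gripper_force: 0.0
[ 0.6445 -0.0065  0.2522] [-0.021  0.001  0.081] [-0.021  0.001  0.281]
knob 107 ((0.6472216248512268, -0.009316007606685162), 0.01769983395934105)
[0.20031979 0.51774541 0.60284033]
```

View pics/s7.png

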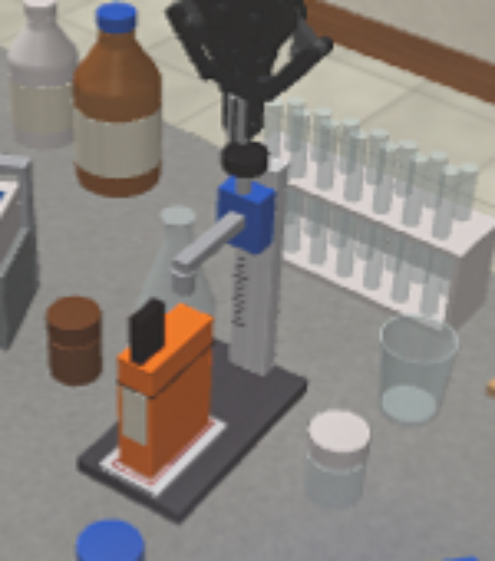

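The fingers are shut right above the knob. Pressing slowly.

```bash
python3 -m jog '-.018 0 .04 0 0 0;-.018 0 .08 0 0 0;-.018 0 .1 0 0 0;-.018 0 .12 0 0 0;-.018 0 .14 0 0 0' && python3 -m jog '0 0 .02 0 0 0;0 0 .04 0 0 0;0 0 .06 0 0 0;0 0 .08 0 0 0;0 0 .1 0 0 0' && python3 -m jog '0 0 .01 0 0 0;0 0 .02 0 0 0;0 0 .026 0 0 0;0 0 .03 0 0 0;0 0 .03 0 0 0'; python3 -c "
from h import *
print(st()['eef_pos'],st()['ft_force'])"
```

```text
time: 16.62
eef_pos: [0.649, -0.006, 0.2318]
tcp_rot: [-0.058, 0.998, -0.0, 0.0]
ft_force: [1.0, 0.8, 2.1]
opening: 0.0
gripper_force: 1.0
time: 17.25
eef_pos: [0.6491, -0.006, 0.2166]
tcp_rot: [-0.058, 0.998, -0.0, 0.0]
ft_force: [0.2, 0.1, 3.0]
opening: -0.002
gripper_force: 1.5
time: 17.88
eef_pos: [0.649, -0.006, 0.2121]
tcp_rot: [-0.058, 0.998, -0.0, 0.0]
ft_force: [1.8, 0.0, 3.4]
opening: 0.001
gripper_force: 1.5
[ 0.64904298 -0.00604265  0.2121354 ] [1.84758288 0.04648227 3.43228337]
```

```bash
python3 -m jog '0 0 .004 0 0 0;0 0 .007 0 0 0;0 0 .007 0 0 0' && python3 -m jog '0 0 .004 0 0 0;0 0 .007 0 0 0;0 0 .007 0 0 0' && python3 -m jog '0 0 .004 0 0 0;0 0 .004 0 0 0;0 0 .004 0 0 0'
```

```text
time: 18.25
eef_pos: [0.649, -0.006, 0.2111]
tcp_rot: [-0.058, 0.998, -0.0, 0.0]
ft_force: [1.9, -0.4, 1.9]
opening: 0.003
gripper_force: 1.5
time: 18.62
eef_pos: [0.649, -0.006, 0.2101]
tcp_rot: [-0.058, 0.998, -0.0, 0.0]
ft_force: [2.3, 0.7, 4.1]
opening: -0.0
gripper_force: 1.9
time: 19.0
eef_pos: [0.6491, -0.0061, 0.2101]
tcp_rot: [-0.058, 0.998, -0.0, 0.001]
ft_force: [1.8, -1.5, 5.6]
opening: -0.003
gripper_force: 2.9
```

```bash
python3 -m jog '0 0 .003 0 0 0;0 0 .003 0 0 0;0 0 .003 0 0 0;0 0 .003 0 0 0;0 0 .003 0 0 0' && python3 -m jog '0 0 0 0 0 0;0 0 0 0 0 0;0 0 0 0 0 0;0 0 0 0 0 0;0 0 0 0 0 0' && python3 -m jog '0 0 0 0 0 0;0 0 0 0 0 0;0 0 0 0 0 0;0 0 0 0 0 0;0 0 0 0 0 0' && python3 -c "
from h import *
d=cap('side');W=pts(d);hsv=cv2.cvtColor(d['pixels'],cv2.COLOR_BGR2HSV)
cv2.imwrite('pics/s8.png',cv2.resize(d['pixels'][150:290,250:400],None,fx=3.3,fy=3.3))
"
```

```text
time: 19.62
eef_pos: [0.6491, -0.006, 0.2101]
tcp_rot: [-0.058, 0.998, -0.0, 0.001]
ft_force: [1.2, 0.0, 8.2]
opening: -0.001
gripper_force: 3.6
time: 20.25
eef_pos: [0.6491, -0.006, 0.2101]
tcp_rot: [-0.058, 0.998, -0.0, 0.001]
ft_force: [1.8, 0.5, 6.9]
opening: 0.0
gripper_force: 3.6
time: 20.88
eef_pos: [0.6491, -0.006, 0.2101]
tcp_rot: [-0.058, 0.998, -0.0, 0.001]
ft_force: [1.6, -0.0, 7.2]
opening: 0.001
gripper_force: 3.6
```

View pics/s8.png

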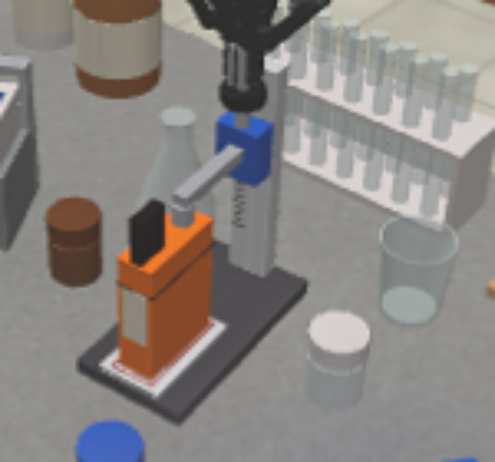

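The foot rests on the case (crop (183,212)) and has been held for over 2 s. Releasing the gauge and going back to the tab.

```bash
python3 -m jog '0 0 0 0 0 0;0 0 0 0 0 0;0 0 -.05 0 0 0;0 0 -.1 0 0 0;0 0 -.15 0 0 0' && python3 -m jog '0 0 -.06 0 0 0;0 0 -.12 0 0 0;0 0 -.22 0 0 0;0 0 -.37 0 0 0;0 0 -.37 0 0 0' && python3 -m jog '.2 0 0 0 0 0;.45 -.005 0 0 0 0;.7 -.01 0 0 0 0;.82 -.012 0 0 0 0;.82 -.012 0 0 0 0' -.2 60 && python3 -m jog '0 0 0 0 0 0' && python3 -c "
from h import *
print(st()['eef_pos'],rel([.5268,-.022,.141]))
d=cap('side');W=pts(d);hsv=cv2.cvtColor(d['pixels'],cv2.COLOR_BGR2HSV)
k=(hsv[...,2]<70)&(W[...,2]>.2)&(W[...,2]<.248)&(np.hypot(W[...,0]-.6466,W[...,1]+.005)<.03); p=W[k]; print('knob z',len(p),np.percentile(p[:,2],90))
"
```

```text
time: 21.55
eef_pos: [0.6484, -0.006, 0.2315]
tcp_rot: [-0.058, 0.998, 0.0, -0.001]
ft_force: [1.1, 0.4, 1.0]
opening: 0.0
gripper_force: 0.8
time: 22.18
eef_pos: [0.6496, -0.006, 0.2888]
tcp_rot: [-0.058, 0.998, -0.0, 0.002]
ft_force: [0.4, 0.1, -1.0]
opening: -0.001
gripper_force: 0.0
time: 22.8
eef_pos: [0.5255, -0.0221, 0.2866]
tcp_rot: [-0.057, 0.998, 0.0, -0.001]
ft_force: [0.7, 0.5, -0.1]
opening: 0.403
gripper_force: 0.0
time: 22.92
eef_pos: [0.5273, -0.0219, 0.2864]
tcp_rot: [-0.058, 0.998, 0.0, -0.0]
ft_force: [-0.7, -0.3, 0.1]
opening: 0.4
gripper_force: 0.0
[ 0.52726303 -0.02188847  0.28638797] [ 0.003 -0.001  0.969]
knob z 128 0.2402644999999397
```

```bash
python3 -m jog '.003 0 .25 0 0 0;.003 0 .5 0 0 0;.003 0 .75 0 0 0;.003 0 .9 0 0 0;.003 0 .969 0 0 0' && python3 -m jog '0 0 0 0 0 0;0 0 0 0 0 0;0 0 0 0 0 0;0 0 0 0 0 0' -1 90 && python3 -m jog '0 0 0 0 0 0;0 0 -.03 0 0 0;0 0 -.065 0 0 0;.05 0 -.07 0 0 0;.13 0 -.07 0 0 0' && python3 -m jog '.15 0 0 0 0 0;.3 0 0 0 0 0;.44 0 0 0 0 0;.5 0 0 0 0 0;.5 0 0 0 0 0' && python3 -m jog '0 0 -.15 0 0 0;0 0 -.35 0 0 0;0 0 -.55 0 0 0;0 0 -.65 0 0 0;0 0 -.65 0 0 0' && python3 -c "
from h import *
o=st();print(o['eef_pos'],R.from_quat(o['tcp_rot']).as_matrix().round(3).tolist(),rel([.4928,-.222,.25]))
d=dict(np.load('w6.npz'));W=pts(d);hsv=cv2.cvtColor(d['pixels'],cv2.COLOR_BGR2HSV)
b=(hsv[...,0]>100)&(hsv[...,0]<125)&(hsv[...,1]>130)&(W[...,2]>.001)&(W[...,2]<.012);b[:,195:]=0
p=W[b];v=np.array([np.cos(np.radians(53.2)),np.sin(np.radians(53.2))]);t=p[:,:2]@v
print(np.array([.4566,-.306])@v,np.histogram(t,np.arange(t.min(),t.max()+.004,.004)))
u=np.array([v[1],-v[0]]);t=p[:,:2]@u;print('x range',t.min(),t.max(),np.array([.4566,-.306])@u)
"
```

```text
time: 23.6
eef_pos: [0.5261, -0.0218, 0.1395]
tcp_rot: [-0.058, 0.998, 0.0, -0.002]
ft_force: [-0.1, 0.2, 0.6]
opening: 0.401
gripper_force: 0.0
time: 24.1
eef_pos: [0.5266, -0.022, 0.1419]
tcp_rot: [-0.058, 0.998, -0.0, 0.0]
ft_force: [0.2, -0.5, -2.7]
opening: 0.129
gripper_force: 87.6
time: 24.72
eef_pos: [0.5065, -0.0243, 0.1521]
tcp_rot: [-0.058, 0.998, -0.0, 0.0]
ft_force: [0.5, -0.2, -2.5]
opening: 0.127
gripper_force: 87.7
time: 25.35
eef_pos: [0.4321, -0.0329, 0.1523]
tcp_rot: [-0.057, 0.998, -0.0, 0.0]
ft_force: [0.3, 0.0, -2.6]
opening: 0.123
gripper_force: 87.7
time: 25.98
eef_pos: [0.4343, -0.0329, 0.2508]
tcp_rot: [-0.058, 0.998, -0.0, 0.002]
ft_force: [0.6, 0.8, -2.1]
opening: 0.126
gripper_force: 88.1
[ 0.43427575 -0.03286494  0.25078492] [[-0.993, -0.115, 0.004], [-0.115, 0.993, -0.0], [-0.004, -0.001, -1.0]] [-0.242 -1.297  0.007]
0.028490375571904043 (array([ 77, 224, 192, 213, 233, 244, 258, 280, 301, 310, 340, 340, 363,
       361, 394, 406, 413, 429, 420, 426, 413, 403, 432, 405, 405, 416,
       406, 407, 395, 398, 397, 380, 399, 391, 373, 382, 385, 376, 379,
 
[... 423 characters left out ...]
       -0.01670301, -0.01270301, -0.00870301, -0.00470301, -0.00070301,
        0.00329699,  0.00729699,  0.01129699,  0.01529699,  0.01929699,
        0.02329699,  0.02729699,  0.03129699,  0.03529699,  0.03929699,
        0.04329699,  0.04729699,  0.05129699,  0.05529699,  0.05929699,
        0.06329699,  0.06729699,  0.07129699,  0.07529699,  0.07929699,
        0.08329699,  0.08729699,  0.09129699,  0.09529699,  0.09929699,
        0.10329699,  0.10729699,  0.11129699,  0.11529699,  0.11929699,
        0.12329699,  0.12729699,  0.13129699,  0.13529699,  0.13929699,
        0.14329699,  0.14729699,  0.15129699,  0.15529699]))
x range 0.4513597708757309 0.6406545448988685 0.548915165120961
```

```bash
python3 -m jog '-.03 -.15 0 0 0 0;-.06 -.32 0 0 0 0;-.09 -.5 0 0 0 0;-.108 -.65 0 0 0 0' && python3 -m jog '-.03 -.17 0 0 0 0;-.06 -.35 0 0 0 0;-.09 -.52 0 0 0 0;-.108 -.65 0 0 0 0;-.108 -.65 0 0 0 0' && python3 -m jog '0 0 0 0 0 .15;0 0 0 0 0 .35;0 0 0 0 0 .55;0 0 0 0 0 .757' && python3 -m jog '0 0 0 0 0 .2;0 0 0 0 0 .4;0 0 0 0 0 .6;0 0 0 0 0 .757;0 0 0 0 0 .757' && python3 -m jog '0 0 0 0 0 0' && python3 -c "
from h import *
o=st();M=R.from_quat(o['tcp_rot']).as_matrix();print(o['joint_positions'].round(2),o['eef_pos'],np.degrees(np.arctan2(M[1,0],M[0,0])),rel([.489,-.2228,.128]))
d=cap('wrist');np.savez('w9.npz',**d);W=pts(d);hsv=cv2.cvtColor(d['pixels'],cv2.COLOR_BGR2HSV)
og=(hsv[...,0]>5)&(hsv[...,0]<18)&(hsv[...,1]>150)&(hsv[...,2]>80)&(W[...,2]>.1); og[:,:200]=0; og[:,340:]=0
L=R.from_quat(o['tcp_rot']).inv().apply(W[og]-o['eef_pos']);t=L[(L[:,2]<.018)&(L[:,2]>0)];print(cv2.minAreaRect(t[:,:2].astype(np.float32)),np.median(t[:,2]))
cv2.imwrite('pics/w9.png',d['pixels'])
"
```

```text
time: 26.48
eef_pos: [0.4601, -0.1287, 0.2482]
tcp_rot: [-0.058, 0.998, 0.0, -0.001]
ft_force: [-0.2, 0.8, -3.6]
opening: 0.125
gripper_force: 88.2
time: 27.1
eef_pos: [0.4872, -0.2238, 0.2484]
tcp_rot: [-0.057, 0.998, 0.0, -0.001]
ft_force: [-0.4, 0.3, -2.8]
opening: 0.119
gripper_force: 88.3
time: 27.6
eef_pos: [0.4869, -0.2218, 0.2493]
tcp_rot: [0.132, 0.991, 0.0, -0.0]
ft_force: [0.2, 1.0, -2.4]
opening: 0.123
gripper_force: 88.3
time: 28.22
eef_pos: [0.487, -0.2219, 0.2494]
tcp_rot: [0.315, 0.949, 0.0, -0.0]
ft_force: [0.3, -0.2, -2.7]
opening: 0.126
gripper_force: 88.3
time: 28.35
eef_pos: [0.4871, -0.2223, 0.2495]
tcp_rot: [0.315, 0.949, 0.0, -0.0]
ft_force: [-0.7, -0.1, -2.4]
opening: 0.124
gripper_force: 88.3
[-0.43  0.31  0.14  1.41  0.    0.21] [ 0.48711298 -0.22231705  0.24949146] 143.32684170265838 [-0.012  0.005  0.81 ]
((-0.02061755210161209, -0.00037636980414390564), (0.0798458531498909, 0.030603548511862755), 1.533589482307434) 0.011597709117188677
```

View pics/w9.png

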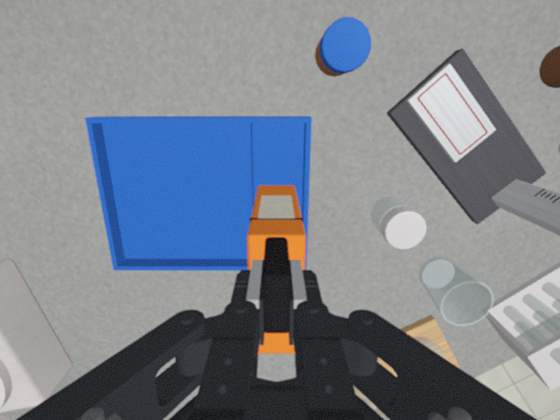

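The case hangs above the narrow bay (divider at column 252, outer wall at 308). Lowering.

```bash
python3 -m jog '-.012 .005 .2 0 0 0;-.012 .005 .4 0 0 0;-.012 .005 .58 0 0 0;-.012 .005 .72 0 0 0;-.012 .005 .79 0 0 0' && python3 -m jog '0 0 0 0 0 0;0 0 .01 0 0 0;0 0 .018 0 0 0;0 0 .02 0 0 0;0 0 .02 0 0 0'
```

```text
time: 29.02
eef_pos: [0.4883, -0.2229, 0.1298]
tcp_rot: [0.315, 0.949, 0.0, -0.001]
ft_force: [0.8, 0.4, -2.5]
opening: 0.128
gripper_force: 88.3
time: 29.65
eef_pos: [0.4892, -0.2234, 0.1283]
tcp_rot: [0.315, 0.949, -0.0, 0.0]
ft_force: [-0.4, -0.5, -3.4]
opening: 0.123
gripper_force: 88.2
```

```bash
python3 -m jog '0 0 .003 0 0 0;0 0 .006 0 0 0;0 0 .006 0 0 0' && python3 -m jog '0 0 .003 0 0 0;0 0 .006 0 0 0;0 0 .006 0 0 0'
```

```text
time: 30.02
eef_pos: [0.4891, -0.2234, 0.1278]
tcp_rot: [0.315, 0.949, -0.0, 0.0]
ft_force: [-1.9, 1.5, 2.6]
opening: 0.122
gripper_force: 88.9
time: 30.4
eef_pos: [0.4891, -0.2234, 0.1278]
tcp_rot: [0.315, 0.949, -0.0, 0.001]
ft_force: [-3.5, 1.8, 8.8]
opening: 0.122
gripper_force: 90.0
```

```bash
python3 -m jog '0 0 -.006 0 0 0;0 0 -.007 0 0 0' && python3 -m jog '0 0 0 0 0 0;0 0 0 0 0 0;0 0 0 0 0 0;0 0 0 0 0 0' -.2 40 && python3 -m jog '0 0 -.2 0 0 0;0 0 -.45 0 0 0;0 0 -.7 0 0 0;0 0 -.85 0 0 0;0 0 -.85 0 0 0' 1 && cat > jars.py <<'E'
from h import *
import sys
for n in sys.argv[1:]:
    d=cap(n); W=pts(d); hsv=cv2.cvtColor(d["pixels"],cv2.COLOR_BGR2HSV)
    m=(hsv[...,0]>100)&(hsv[...,0]<125)&(hsv[...,1]>130)&(W[...,2]>.048)&(W[...,2]<.08)
    c,l,s,_=cv2.connectedComponentsWithStats(m.astype(np.uint8))
    for i in range(1,c):
        if s[i,4]>60:
            p=W[l==i]; t=p[p[:,2]>np.percentile(p[:,2],90)-.005]; cc=cv2.minEnclosingCircle(t[:,:2].astype(np.float32)); print(n,np.round(cc[0],4),round(cc[1],4),round(float(np.median(t[:,2])),3))
o=st(); M=R.from_quat(o["tcp_rot"]).as_matrix(); print(o["eef_pos"].round(4),"yaw",np.degrees(np.arctan2(M[1,0],M[0,0])).round(2),o["joint_positions"].round(2))
E
python3 jars.py scene side
```

```text
time: 30.65
eef_pos: [0.4892, -0.2234, 0.1278]
tcp_rot: [0.315, 0.949, -0.0, 0.0]
ft_force: [-1.8, 0.1, 3.6]
opening: 0.122
gripper_force: 89.2
time: 31.15
eef_pos: [0.4891, -0.2234, 0.1272]
tcp_rot: [0.315, 0.949, -0.0, -0.0]
ft_force: [-0.8, -0.1, -0.4]
opening: 0.397
gripper_force: 0.0
time: 31.78
eef_pos: [0.4903, -0.2239, 0.2568]
tcp_rot: [0.315, 0.949, -0.0, 0.002]
ft_force: [0.6, 0.3, -1.2]
opening: 0.999
gripper_force: 0.0
scene [ 0.4181 -0.084 ] 0.0238 0.064
scene [0.4221 0.0984] 0.023 0.064
scene [0.4073 0.1657] 0.0236 0.064
scene [0.3721 0.2493] 0.0238 0.064
scene [0.3241 0.3051] 0.0232 0.064
side [0.3244 0.2991] 0.0247 0.063
side [0.3701 0.2449] 0.0248 0.063
side [0.4065 0.1616] 0.0247 0.063
side [0.4197 0.0926] 0.0237 0.063
side [ 0.417  -0.0889] 0.0232 0.063
[ 0.4888 -0.2232  0.2539] yaw 143.23 [-0.43  0.31  0.15  1.42 -0.    0.21]
```

```bash
python3 - <<'E'
from h import *
o=st(); r=R.from_quat(o["tcp_rot"]); cur=o["eef_pos"]
J=[(.4175,-.0865),(.421,.0955),(.407,.164),(.371,.247),(.324,.302)]
S=[(.4417,-.4128),(.3977,-.3799),(.3536,-.3469),(.4932,-.3440),(.4051,-.2781)]
for j,s in zip(J,S):
    p=np.array([*j,.21]); print("toJ",(r.inv().apply(p-cur)/.15).round(3)); q=np.array([*s,.21]); print("  toS",(r.inv().apply(q-p)/.15).round(3)); cur=q
d=dict(np.load("w6.npz"));W=pts(d)
for uv in((452,77),(340,97),(190,295),(368,283)): print(uv,W[uv[1],uv[0]].round(3))
E
python3 -c "print((.21-.029)/.15,(.21-.036)/.15)"
```

```text
toJ [0.926 0.446 0.294]
  toS [-1.431e+00 -1.646e+00 -1.000e-03]
toJ [2.139e+00 2.632e+00 1.000e-03]
  toS [-1.773e+00 -2.632e+00 -1.000e-03]
toJ [2.121e+00 2.942e+00 1.000e-03]
  toS [-1.754e+00 -2.941e+00 -1.000e-03]
toJ [2.277e+00 3.241e+00 1.000e-03]
  toS [-3.011e+00 -2.668e+00 -2.000e-03]
toJ [3.482e+00 2.775e+00 3.000e-03]
  toS [-2.748e+00 -2.774e+00 -2.000e-03]
(452, 77) [0.308 0.142 0.064]
(340, 97) [0.341 0.027 0.064]
(190, 295) [ 0.612 -0.128  0.063]
(368, 283) [0.565 0.105 0.064]
1.2066666666666668 1.16
```

```bash
python3 -m jog '.2 .1 .05 0 0 0;.5 .24 .15 0 0 0;.8 .38 .25 0 0 0;.926 .446 .294 0 0 0;.926 .446 .294 0 0 0' 1 40 && python3 -m jog '0 0 .3 0 0 0;0 0 .6 0 0 0;0 0 .9 0 0 0;0 0 1 0 0 0' && python3 jars.py side && python3 -m jog '0 0 .1 0 0 0;0 0 .2 0 0 0;0 0 .207 0 0 0' && python3 -m jog '0 0 0 0 0 0;0 0 0 0 0 0;0 0 0 0 0 0;0 0 0 0 0 0;0 0 0 0 0 0' -1 40
```

```text
time: 32.5
eef_pos: [0.4158, -0.0853, 0.2089]
tcp_rot: [0.314, 0.949, -0.0, -0.002]
ft_force: [0.5, -0.8, 0.5]
opening: 1.001
gripper_force: 0.0
time: 33.0
eef_pos: [0.4157, -0.087, 0.0574]
tcp_rot: [0.316, 0.949, -0.001, -0.003]
ft_force: [-0.2, 0.1, 0.2]
opening: 1.004
gripper_force: 0.0
side [0.3227 0.3004] 0.024 0.063
side [0.3703 0.2444] 0.0237 0.063
side [0.4071 0.1613] 0.0252 0.063
side [0.4214 0.0921] 0.0247 0.063
side [ 0.41   -0.0827] 0.0193 0.063
[ 0.4153 -0.0869  0.0567] yaw 143.17 [-0.21  0.27 -0.46  0.85 -0.    0.44]
time: 33.42
eef_pos: [0.4174, -0.0871, 0.0289]
tcp_rot: [0.316, 0.949, -0.0, -0.001]
ft_force: [-0.3, 0.0, 0.0]
opening: 0.999
gripper_force: 0.0
time: 34.05
eef_pos: [0.4186, -0.087, 0.0305]
tcp_rot: [0.315, 0.949, -0.0, 0.001]
ft_force: [-1.1, -1.5, 6.0]
opening: 0.525
gripper_force: 41.1
```

```bash
python3 -m jog '0 0 -.2 0 0 0;0 0 -.5 0 0 0;0 0 -.8 0 0 0;0 0 -1 0 0 0' && python3 -m jog '0 0 -.1 0 0 0;0 0 -.207 0 0 0;-.2 -.2 -.207 0 0 0;-.43 -.46 -.207 0 0 0;-.715 -.823 -.207 0 0 0' && python3 -m jog '-.25 -.25 0 0 0 0;-.5 -.55 0 0 0 0;-.716 -.823 0 0 0 0;-.716 -.823 0 0 0 0;-.716 -.823 0 0 0 0' && python3 -m jog '0 0 .25 0 0 0;0 0 .5 0 0 0;0 0 .75 0 0 0;0 0 .95 0 0 0;0 0 1 0 0 0' && python3 -m jog '0 0 .06 0 0 0;0 0 .12 0 0 0;0 0 .14 0 0 0;0 0 .14 0 0 0'
```

```text
time: 34.55
eef_pos: [0.4182, -0.0865, 0.1816]
tcp_rot: [0.315, 0.949, 0.0, 0.001]
ft_force: [0.4, 0.4, -1.6]
opening: 0.525
gripper_force: 41.4
time: 35.17
eef_pos: [0.4298, -0.2435, 0.2105]
tcp_rot: [0.314, 0.949, 0.0, -0.0]
ft_force: [1.2, 0.8, -1.0]
opening: 0.527
gripper_force: 41.4
time: 35.8
eef_pos: [0.4412, -0.4055, 0.2097]
tcp_rot: [0.316, 0.949, 0.001, -0.001]
ft_force: [0.6, 0.5, -1.4]
opening: 0.528
gripper_force: 41.5
time: 36.42
eef_pos: [0.4407, -0.4032, 0.0588]
tcp_rot: [0.314, 0.949, 0.001, -0.002]
ft_force: [0.2, -0.8, -1.5]
opening: 0.525
gripper_force: 41.6
time: 36.92
eef_pos: [0.4419, -0.4063, 0.0399]
tcp_rot: [0.315, 0.949, -0.0, 0.0]
ft_force: [0.3, 0.1, -1.5]
opening: 0.529
gripper_force: 41.6
```

```bash
python3 -m jog '0 0 .008 0 0 0;0 0 .014 0 0 0;0 0 .018 0 0 0;0 0 .018 0 0 0'
```

```text
time: 37.42
eef_pos: [0.4418, -0.4061, 0.037]
tcp_rot: [0.315, 0.949, 0.0, -0.0]
ft_force: [-0.3, -0.2, -1.1]
opening: 0.53
gripper_force: 41.6
```

```bash
python3 -m jog '0 0 .003 0 0 0;0 0 .003 0 0 0;0 0 .003 0 0 0;0 0 .003 0 0 0' .4 && python3 -m jog '0 0 -.15 0 0 0;0 0 -.45 0 0 0;0 0 -.8 0 0 0;0 0 -1 0 0 0' && python3 -m jog '0 0 -.16 0 0 0;.1 .12 -.16 0 0 0;.35 .43 -.16 0 0 0;.6 .74 -.16 0 0 0;.705 .865 -.16 0 0 0' 1 && python3 -m jog '.25 .3 0 0 0 0;.5 .6 0 0 0 0;.705 .865 0 0 0 0;.705 .865 0 0 0 0' && python3 -m jog '.25 .3 0 0 0 0;.5 .6 0 0 0 0;.704 .864 0 0 0 0;.704 .864 0 0 0 0;.704 .864 0 0 0 0' && python3 -m jog '0 0 0 0 0 0' && python3 jars.py scene side && python3 -c "
from h import *
d=cap('scene');cv2.imwrite('pics/s10.png',d['pixels'][90:330,140:460])"
```

```text
time: 37.92
eef_pos: [0.4419, -0.4062, 0.0367]
tcp_rot: [0.315, 0.949, -0.0, 0.0]
ft_force: [-0.2, -0.2, 1.0]
opening: 0.698
gripper_force: 0.0
time: 38.42
eef_pos: [0.4427, -0.4069, 0.19]
tcp_rot: [0.315, 0.949, -0.001, 0.002]
ft_force: [-0.1, -0.8, 0.2]
opening: 0.702
gripper_force: 0.0
time: 39.05
eef_pos: [0.4342, -0.2361, 0.2108]
tcp_rot: [0.314, 0.949, 0.0, -0.0]
ft_force: [0.6, -1.4, 1.1]
opening: 1.005
gripper_force: 0.0
time: 39.55
eef_pos: [0.4274, -0.0689, 0.2109]
tcp_rot: [0.313, 0.95, 0.0, 0.0]
ft_force: [0.2, 0.2, 0.8]
opening: 0.998
gripper_force: 0.0
time: 40.17
eef_pos: [0.421, 0.0945, 0.2105]
tcp_rot: [0.316, 0.949, -0.0, 0.0]
ft_force: [-0.5, 0.3, -0.6]
opening: 1.003
gripper_force: 0.0
time: 40.3
eef_pos: [0.4209, 0.0939, 0.2105]
tcp_rot: [0.317, 0.949, -0.0, -0.0]
ft_force: [-1.0, 0.0, -0.5]
opening: 0.997
gripper_force: 0.0
scene [ 0.4426 -0.4023] 0.024 0.07
scene [0.4218 0.0981] 0.0242 0.064
scene [0.4065 0.1663] 0.0236 0.063
scene [0.3727 0.2493] 0.0234 0.064
scene [0.3246 0.3042] 0.0238 0.064
side [0.3237 0.3012] 0.024 0.062
side [0.3708 0.245 ] 0.0239 0.063
side [0.405  0.1616] 0.0237 0.063
side [0.4203 0.0932] 0.0238 0.063
side [ 0.4411 -0.4067] 0.0241 0.069
[0.421  0.094  0.2106] yaw 143.07 [ 0.22  0.12 -0.2   1.25 -0.    0.86]
```

View pics/s10.png

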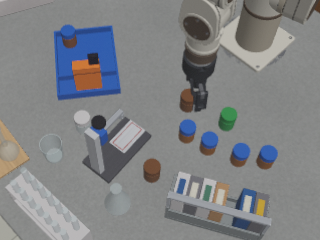

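Scene crop: the case stands in the narrow bay (87,75) and the first jar in the wide bay (68,35). Next jar.

```bash
python3 -m jog '0 0 .3 0 0 0;0 0 .6 0 0 0;0 0 .9 0 0 0;0 0 1 0 0 0;0 0 1 0 0 0' && python3 -m jog '0 0 .1 0 0 0;0 0 .2 0 0 0;0 0 .21 0 0 0' && python3 -m jog '0 0 0 0 0 0;0 0 0 0 0 0;0 0 0 0 0 0;0 0 0 0 0 0;0 0 0 0 0 0' -1 40 && python3 -m jog '0 0 -.2 0 0 0;0 0 -.5 0 0 0;0 0 -.8 0 0 0;0 0 -1 0 0 0' && python3 -m jog '0 0 -.1 0 0 0;0 0 -.21 0 0 0;-.12 -.2 -.21 0 0 0;-.35 -.5 -.21 0 0 0;-.583 -.862 -.21 0 0 0' && python3 -m jog '-.2 -.3 0 0 0 0;-.4 -.6 0 0 0 0;-.583 -.862 0 0 0 0;-.583 -.862 0 0 0 0' && python3 -m jog '-.2 -.3 0 0 0 0;-.4 -.6 0 0 0 0;-.583 -.862 0 0 0 0;-.583 -.862 0 0 0 0;-.583 -.862 0 0 0 0' && python3 -m jog '0 0 0 0 0 0;0 0 .2 0 0 0;0 0 .45 0 0 0;0 0 .7 0 0 0;0 0 .9 0 0 0' && python3 -m jog '0 0 .1 0 0 0;0 0 .18 0 0 0;0 0 .24 0 0 0;0 0 .255 0 0 0;0 0 .255 0 0 0'; python3 -c "
from h import *
print(rel([.3986,-.3738,.0366]))"
```

```text
time: 41.08
eef_pos: [0.4196, 0.0945, 0.0594]
tcp_rot: [0.316, 0.949, -0.001, -0.001]
ft_force: [0.3, -0.5, -0.1]
opening: 1.001
gripper_force: 0.0
time: 41.45
eef_pos: [0.421, 0.0951, 0.0294]
tcp_rot: [0.316, 0.949, 0.0, 0.0]
ft_force: [-0.5, -0.4, -0.2]
opening: 0.999
gripper_force: 0.0
time: 42.08
eef_pos: [0.4216, 0.0955, 0.0301]
tcp_rot: [0.315, 0.949, 0.0, 0.001]
ft_force: [-0.9, -1.1, 5.8]
opening: 0.525
gripper_force: 40.8
time: 42.58
eef_pos: [0.4212, 0.0955, 0.1812]
tcp_rot: [0.315, 0.949, 0.001, 0.001]
ft_force: [-0.0, 0.1, -1.9]
opening: 0.53
gripper_force: 41.4
time: 43.2
eef_pos: [0.4135, -0.0595, 0.2106]
tcp_rot: [0.314, 0.949, 0.0, 0.0]
ft_force: [-0.1, -0.3, -1.6]
opening: 0.531
gripper_force: 41.5
time: 43.7
eef_pos: [0.4056, -0.2172, 0.2102]
tcp_rot: [0.318, 0.948, -0.0, -0.0]
ft_force: [-0.6, 0.2, -1.1]
opening: 0.532
gripper_force: 41.6
time: 44.32
eef_pos: [0.3987, -0.369, 0.21]
tcp_rot: [0.315, 0.949, 0.001, -0.001]
ft_force: [-0.2, -0.0, -1.2]
opening: 0.528
gripper_force: 41.9
time: 44.95
eef_pos: [0.3989, -0.3685, 0.0745]
tcp_rot: [0.314, 0.949, 0.0, -0.0]
ft_force: [-0.1, -1.1, -1.7]
opening: 0.524
gripper_force: 41.9
time: 45.58
eef_pos: [0.3991, -0.3706, 0.0378]
tcp_rot: [0.315, 0.949, -0.0, 0.0]
ft_force: [0.4, -0.9, -2.0]
opening: 0.523
gripper_force: 41.9
[-0.01  -0.019  0.008]
```

```bash
python3 -m jog '0 0 .007 0 0 0;0 0 .01 0 0 0' && python3 -m jog '0 0 0 0 0 0;0 0 0 0 0 0;0 0 0 0 0 0' .4 && python3 -m jog '0 0 -.15 0 0 0;0 0 -.45 0 0 0;0 0 -.8 0 0 0;0 0 -1 0 0 0' && python3 -m jog '0 0 -.17 0 0 0;.1 .12 -.17 0 0 0;.3 .43 -.17 0 0 0;.55 .76 -.17 0 0 0;.698 .961 -.17 0 0 0' 1 && python3 -m jog '.2 .3 0 0 0 0;.45 .6 0 0 0 0;.698 .961 0 0 0 0;.698 .961 0 0 0 0' && python3 -m jog '.2 .3 0 0 0 0;.45 .6 0 0 0 0;.699 .961 0 0 0 0;.699 .961 0 0 0 0;.699 .961 0 0 0 0' && python3 -m jog '0 0 0 0 0 0' && python3 jars.py scene side
```

```text
time: 45.82
eef_pos: [0.399, -0.3706, 0.0362]
tcp_rot: [0.315, 0.949, -0.0, 0.0]
ft_force: [-0.8, -0.5, -1.9]
opening: 0.53
gripper_force: 41.9
time: 46.2
eef_pos: [0.399, -0.3704, 0.036]
tcp_rot: [0.315, 0.949, -0.0, 0.0]
ft_force: [0.1, -0.3, -0.8]
opening: 0.698
gripper_force: 0.0
time: 46.7
eef_pos: [0.3997, -0.3711, 0.189]
tcp_rot: [0.315, 0.949, -0.001, 0.002]
ft_force: [0.5, -1.2, -0.6]
opening: 0.701
gripper_force: 0.0
time: 47.32
eef_pos: [0.4007, -0.1899, 0.2114]
tcp_rot: [0.315, 0.949, 0.0, -0.0]
ft_force: [1.0, -0.4, 0.5]
opening: 1.001
gripper_force: 0.0
time: 47.82
eef_pos: [0.4035, -0.0104, 0.2116]
tcp_rot: [0.312, 0.95, 0.0, 0.0]
ft_force: [0.4, 0.2, -0.7]
opening: 1.0
gripper_force: 0.0
time: 48.45
eef_pos: [0.406, 0.1634, 0.2111]
tcp_rot: [0.315, 0.949, -0.001, -0.0]
ft_force: [0.6, -0.6, -0.2]
opening: 0.997
gripper_force: 0.0
time: 48.58
eef_pos: [0.4061, 0.1625, 0.2113]
tcp_rot: [0.317, 0.949, -0.0, -0.0]
ft_force: [-0.4, 0.1, -0.3]
opening: 0.998
gripper_force: 0.0
scene [ 0.4418 -0.4016] 0.0234 0.07
scene [ 0.3993 -0.3654] 0.0238 0.071
scene [0.4069 0.1667] 0.0237 0.064
scene [0.2894 0.3171] 0.0232 0.064
scene [0.3728 0.2505] 0.0235 0.064
side [0.3703 0.2461] 0.0259 0.063
side [0.2865 0.3111] 0.025 0.063
side [0.4064 0.1607] 0.0243 0.063
side [ 0.4422 -0.407 ] 0.0239 0.069
side [ 0.3995 -0.371 ] 0.0242 0.07
[0.4062 0.1626 0.2114] yaw 143.05 [ 0.38  0.13 -0.19  1.26 -0.    1.03]
```

J5 was knocked to (.288,.314). Continuing with J3.

```bash
python3 -m jog '0 0 .3 0 0 0;0 0 .6 0 0 0;0 0 .9 0 0 0;0 0 1 0 0 0;0 0 1 0 0 0' && python3 -m jog '0 0 .1 0 0 0;0 0 .2 0 0 0;0 0 .215 0 0 0' && python3 -m jog '0 0 0 0 0 0;0 0 0 0 0 0;0 0 0 0 0 0;0 0 0 0 0 0;0 0 0 0 0 0' -1 40 && python3 -m jog '0 0 -.2 0 0 0;0 0 -.5 0 0 0;0 0 -.8 0 0 0;0 0 -1 0 0 0' && python3 -m jog '0 0 -.1 0 0 0;0 0 -.21 0 0 0;-.12 -.2 -.21 0 0 0;-.35 -.55 -.21 0 0 0;-.581 -.966 -.21 0 0 0' && python3 -m jog '-.2 -.3 0 0 0 0;-.4 -.65 0 0 0 0;-.581 -.966 0 0 0 0;-.581 -.966 0 0 0 0' && python3 -m jog '-.2 -.3 0 0 0 0;-.4 -.65 0 0 0 0;-.581 -.966 0 0 0 0;-.581 -.966 0 0 0 0;-.581 -.966 0 0 0 0' && python3 -m jog '0 0 0 0 0 0;0 0 .2 0 0 0;0 0 .45 0 0 0;0 0 .7 0 0 0;0 0 .9 0 0 0' && python3 -m jog '0 0 .1 0 0 0;0 0 .18 0 0 0;0 0 .24 0 0 0;0 0 .255 0 0 0;0 0 .255 0 0 0'; python3 -c "
from h import *
print(rel([.3554,-.3415,.0366]))"
```

```text
time: 49.3
eef_pos: [0.405, 0.1627, 0.0603]
tcp_rot: [0.316, 0.949, -0.001, -0.001]
ft_force: [-0.0, 0.9, 0.4]
opening: 1.0
gripper_force: 0.0
time: 49.68
eef_pos: [0.4064, 0.1638, 0.0295]
tcp_rot: [0.316, 0.949, 0.0, 0.0]
ft_force: [-1.4, 0.5, -0.8]
opening: 1.002
gripper_force: 0.0
time: 50.3
eef_pos: [0.4068, 0.1644, 0.0301]
tcp_rot: [0.315, 0.949, 0.0, 0.001]
ft_force: [-0.3, 0.0, 6.1]
opening: 0.529
gripper_force: 40.6
time: 50.8
eef_pos: [0.4064, 0.1644, 0.1812]
tcp_rot: [0.315, 0.949, 0.001, 0.001]
ft_force: [1.3, 1.2, -2.5]
opening: 0.525
gripper_force: 41.4
time: 51.42
eef_pos: [0.3901, 0.0038, 0.2105]
tcp_rot: [0.314, 0.949, -0.0, 0.0]
ft_force: [0.9, -0.7, -1.0]
opening: 0.525
gripper_force: 41.6
time: 51.92
eef_pos: [0.3725, -0.1663, 0.2105]
tcp_rot: [0.319, 0.948, -0.0, 0.0]
ft_force: [0.3, -0.3, -1.1]
opening: 0.525
gripper_force: 41.8
time: 52.55
eef_pos: [0.3564, -0.33, 0.2101]
tcp_rot: [0.315, 0.949, 0.001, -0.001]
ft_force: [0.7, -0.2, -1.8]
opening: 0.525
gripper_force: 42.0
time: 53.18
eef_pos: [0.3566, -0.3296, 0.0745]
tcp_rot: [0.314, 0.949, 0.0, -0.0]
ft_force: [0.7, -0.3, -1.1]
opening: 0.529
gripper_force: 42.0
time: 53.8
eef_pos: [0.3566, -0.3317, 0.0377]
tcp_rot: [0.315, 0.949, -0.0, 0.0]
ft_force: [0.7, -0.1, -0.9]
opening: 0.526
gripper_force: 42.3
[-0.033 -0.057  0.007]
```

```bash
python3 -m jog '-.015 -.03 0 0 0 0;-.033 -.057 0 0 0 0;-.033 -.057 .005 0 0 0;-.033 -.057 .009 0 0 0' && python3 -m jog '0 0 0 0 0 0;0 0 0 0 0 0;0 0 0 0 0 0' .4 && python3 -m jog '0 0 -.15 0 0 0;0 0 -.45 0 0 0;0 0 -.8 0 0 0;0 0 -1 0 0 0' && python3 -m jog '0 0 -.17 0 0 0;0 0 -.17 0 0 0' 1 && python3 -c "
from h import *
print(st()['eef_pos'],rel([.3705,.2475,.21]),rel([.3705,.2475,.21])/4)"
```

```text
time: 54.3
eef_pos: [0.3552, -0.3414, 0.0361]
tcp_rot: [0.316, 0.949, -0.0, 0.0]
ft_force: [-1.3, 0.6, 4.2]
opening: 0.528
gripper_force: 42.6
time: 54.68
eef_pos: [0.3554, -0.3412, 0.036]
tcp_rot: [0.315, 0.949, -0.0, 0.0]
ft_force: [-0.6, -0.1, -0.1]
opening: 0.701
gripper_force: 0.0
time: 55.18
eef_pos: [0.3561, -0.342, 0.1889]
tcp_rot: [0.315, 0.949, -0.001, 0.002]
ft_force: [-0.4, -0.5, -1.5]
opening: 0.701
gripper_force: 0.0
time: 55.42
eef_pos: [0.3564, -0.3422, 0.2137]
tcp_rot: [0.315, 0.949, -0.001, 0.002]
ft_force: [0.9, -0.2, 0.1]
opening: 1.0
gripper_force: 0.0
[ 0.35639174 -0.34222491  0.21367874] [2.278 3.206 0.011] [0.5695  0.8015  0.00275]
```

```bash
python3 -m jog '.2 .28 0 0 0 0;.4 .56 0 0 0 0;.57 .8 0 0 0 0;.57 .8 0 0 0 0' && python3 -m jog '.2 .28 0 0 0 0;.4 .56 0 0 0 0;.57 .8 0 0 0 0;.57 .8 0 0 0 0' && python3 -m jog '.2 .28 0 0 0 0;.4 .56 0 0 0 0;.57 .8 0 0 0 0;.57 .8 0 0 0 0' && python3 -m jog '.2 .28 0 0 0 0;.4 .56 0 0 0 0;.57 .8 0.01 0 0 0;.57 .8 .01 0 0 0;.57 .8 .01 0 0 0' && python3 -m jog '0 0 0 0 0 0' && python3 jars.py side && python3 -c "
from h import *
print(rel([.3705,.2475,.0295]),rel([.4962,-.34,.21]))"
```

```text
time: 55.92
eef_pos: [0.3576, -0.1913, 0.2103]
tcp_rot: [0.313, 0.95, 0.0, -0.001]
ft_force: [0.5, -0.1, 0.4]
opening: 0.999
gripper_force: 0.0
time: 56.42
eef_pos: [0.3618, -0.0451, 0.2107]
tcp_rot: [0.313, 0.95, -0.0, -0.001]
ft_force: [-0.6, -0.9, 0.3]
opening: 1.002
gripper_force: 0.0
time: 56.92
eef_pos: [0.366, 0.1016, 0.2108]
tcp_rot: [0.314, 0.949, -0.0, -0.0]
ft_force: [0.5, -0.6, -0.6]
opening: 1.003
gripper_force: 0.0
time: 57.55
eef_pos: [0.3691, 0.2462, 0.2093]
tcp_rot: [0.316, 0.949, -0.001, -0.0]
ft_force: [0.5, 0.6, 0.1]
opening: 1.002
gripper_force: 0.0
time: 57.68
eef_pos: [0.369, 0.2462, 0.2098]
tcp_rot: [0.317, 0.949, -0.0, -0.0]
ft_force: [-0.5, -0.0, -0.0]
opening: 1.0
gripper_force: 0.0
side [0.3709 0.2449] 0.0237 0.063
side [0.2899 0.311 ] 0.0256 0.062
side [ 0.4414 -0.4068] 0.0243 0.07
side [ 0.3778 -0.3541] 0.0492 0.069
[0.369  0.2465 0.21  ] yaw 143.08 [ 0.59  0.14 -0.18  1.25 -0.    1.23]
[-0.003  0.012  1.203] [-3.026e+00 -2.617e+00  1.000e-03]
```

```bash
python3 -m jog '0 0.01 .3 0 0 0;0 .01 .6 0 0 0;0 .01 .9 0 0 0;0 .01 1 0 0 0;0 .01 1 0 0 0' && python3 -m jog '0 0 .1 0 0 0;0 0 .195 0 0 0;0 0 .202 0 0 0' && python3 -m jog '0 0 0 0 0 0;0 0 0 0 0 0;0 0 0 0 0 0;0 0 0 0 0 0;0 0 0 0 0 0' -1 40 && python3 -m jog '0 0 -.2 0 0 0;0 0 -.5 0 0 0;0 0 -.8 0 0 0;0 0 -1 0 0 0' && python3 -m jog '0 0 -.1 0 0 0;0 0 -.205 0 0 0;-.2 -.18 -.205 0 0 0;-.48 -.42 -.205 0 0 0;-.757 -.66 -.205 0 0 0' && python3 -m jog '-.25 -.22 0 0 0 0;-.5 -.44 0 0 0 0;-.757 -.66 0 0 0 0;-.757 -.66 0 0 0 0' && python3 -m jog '-.25 -.22 0 0 0 0;-.5 -.44 0 0 0 0;-.757 -.66 0 0 0 0;-.757 -.66 0 0 0 0;-.757 -.66 0 0 0 0' && python3 -m jog '-.25 -.22 0 0 0 0;-.5 -.44 0 0 0 0;-.757 -.66 0 0 0 0;-.757 -.66 0 0 0 0;-.757 -.66 0 0 0 0' && python3 -m jog '0 0 0 0 0 0;0 0 0 0 0 0' && python3 -c "
from h import *
print(st()['eef_pos'],rel([.4962,-.34,.0368]))"
```

```text
time: 58.35
eef_pos: [0.3688, 0.2477, 0.059]
tcp_rot: [0.316, 0.949, -0.001, -0.001]
ft_force: [-1.1, 0.2, 0.1]
opening: 0.999
gripper_force: 0.0
time: 58.72
eef_pos: [0.3699, 0.2489, 0.0302]
tcp_rot: [0.316, 0.949, 0.0, 0.0]
ft_force: [-0.6, 0.1, 0.5]
opening: 0.997
gripper_force: 0.0
time: 59.35
eef_pos: [0.3702, 0.2495, 0.0307]
tcp_rot: [0.315, 0.949, 0.001, 0.001]
ft_force: [-0.8, -1.1, 5.6]
opening: 0.527
gripper_force: 40.4
time: 59.85
eef_pos: [0.37, 0.2496, 0.1819]
tcp_rot: [0.315, 0.949, 0.001, 0.001]
ft_force: [0.9, 0.0, -1.3]
opening: 0.524
gripper_force: 41.6
time: 60.48
eef_pos: [0.4012, 0.1007, 0.2104]
tcp_rot: [0.315, 0.949, 0.0, 0.0]
ft_force: [1.1, 0.3, -1.9]
opening: 0.53
gripper_force: 41.7
time: 60.98
eef_pos: [0.4332, -0.0482, 0.2103]
tcp_rot: [0.318, 0.948, -0.0, 0.0]
ft_force: [-0.4, 0.0, -1.4]
opening: 0.528
gripper_force: 41.8
time: 61.6
eef_pos: [0.4642, -0.1915, 0.21]
tcp_rot: [0.315, 0.949, 0.0, -0.001]
ft_force: [-0.1, 0.8, -1.9]
opening: 0.526
gripper_force: 41.9
time: 62.22
eef_pos: [0.4963, -0.3379, 0.2101]
tcp_rot: [0.315, 0.949, 0.001, -0.001]
ft_force: [-0.5, 0.9, -1.5]
opening: 0.524
gripper_force: 41.9
time: 62.48
eef_pos: [0.4965, -0.3385, 0.211]
tcp_rot: [0.315, 0.949, 0.0, 0.0]
ft_force: [-0.5, 0.5, -1.3]
opening: 0.524
gripper_force: 41.9
[ 0.49648764 -0.33849633  0.21100146] [-0.004 -0.009  1.161]
```

```bash
python3 -m jog '-.004 -.009 .2 0 0 0;-.004 -.009 .45 0 0 0;-.004 -.009 .7 0 0 0;-.004 -.009 .9 0 0 0;-.004 -.009 1 0 0 0' && python3 -m jog '0 0 .06 0 0 0;0 0 .12 0 0 0;0 0 .15 0 0 0;0 0 .16 0 0 0;0 0 .163 0 0 0' && python3 -m jog '0 0 0 0 0 0;0 0 0 0 0 0;0 0 0 0 0 0' .4 && python3 -m jog '0 0 -.15 0 0 0;0 0 -.45 0 0 0;0 0 -.8 0 0 0;0 0 -1 0 0 0' && python3 -m jog '0 0 -.17 0 0 0;0 0 -.17 0 0 0;0 0 -.17 0 0 0' 1 && python3 -c "
from h import *
print(st()['eef_pos'],rel([.2885,.313,.21]),rel([.2885,.313,.21])/5)"
```

```text
time: 63.1
eef_pos: [0.4951, -0.3401, 0.0589]
tcp_rot: [0.315, 0.949, 0.0, -0.001]
ft_force: [-0.2, 0.1, -2.1]
opening: 0.524
gripper_force: 41.9
time: 63.72
eef_pos: [0.4962, -0.3415, 0.0368]
tcp_rot: [0.315, 0.949, -0.0, 0.0]
ft_force: [-0.3, 0.9, 2.7]
opening: 0.526
gripper_force: 42.2
time: 64.1
eef_pos: [0.4962, -0.3414, 0.0362]
tcp_rot: [0.315, 0.949, -0.0, 0.0]
ft_force: [0.5, 0.9, 1.3]
opening: 0.7
gripper_force: 0.0
time: 64.6
eef_pos: [0.497, -0.342, 0.1893]
tcp_rot: [0.315, 0.949, -0.001, 0.002]
ft_force: [1.0, -0.4, 0.1]
opening: 0.697
gripper_force: 0.0
time: 64.97
eef_pos: [0.4955, -0.341, 0.2102]
tcp_rot: [0.315, 0.949, 0.0, -0.001]
ft_force: [-0.3, 0.6, -0.5]
opening: 1.003
gripper_force: 0.0
[ 0.49553929 -0.3410102   0.2101802 ] [3.716 2.666 0.007] [0.7432 0.5332 0.0014]
```

```bash
python3 -m jog '.25 .18 0 0 0 0;.5 .36 0 0 0 0;.743 .533 0 0 0 0;.743 .533 0 0 0 0' && python3 -m jog '.25 .18 0 0 0 0;.5 .36 0 0 0 0;.743 .533 0 0 0 0;.743 .533 0 0 0 0' && python3 -m jog '.25 .18 0 0 0 0;.5 .36 0 0 0 0;.743 .533 0 0 0 0;.743 .533 0 0 0 0' && python3 -m jog '.25 .18 0 0 0 0;.5 .36 0 0 0 0;.743 .533 0 0 0 0;.743 .533 0 0 0 0' && python3 -m jog '.25 .18 0 0 0 0;.5 .36 0 0 0 0;.743 .533 0 0 0 0;.743 .533 0 0 0 0' && python3 -m jog '0 0 0 0 0 0;0 0 0 0 0 0' && python3 jars.py scene side && python3 -c "
from h import *
print(rel([.2885,.313,.0295]),rel([.4081,-.2741,.21])/5)"
```

```text
time: 65.47
eef_pos: [0.4525, -0.2077, 0.2098]
tcp_rot: [0.314, 0.949, 0.0, -0.002]
ft_force: [0.9, -0.7, -0.9]
opening: 0.997
gripper_force: 0.0
time: 65.97
eef_pos: [0.4121, -0.0784, 0.2105]
tcp_rot: [0.314, 0.949, -0.0, -0.001]
ft_force: [-0.9, -0.6, -0.4]
opening: 1.0
gripper_force: 0.0
time: 66.47
eef_pos: [0.3717, 0.052, 0.2109]
tcp_rot: [0.314, 0.95, -0.0, -0.0]
ft_force: [-0.2, 0.0, 0.8]
opening: 1.001
gripper_force: 0.0
time: 66.97
eef_pos: [0.3311, 0.1828, 0.2111]
tcp_rot: [0.314, 0.949, -0.0, 0.0]
ft_force: [0.0, -1.4, -0.3]
opening: 1.002
gripper_force: 0.0
time: 67.47
eef_pos: [0.2902, 0.3135, 0.2109]
tcp_rot: [0.315, 0.949, -0.0, 0.0]
ft_force: [0.0, -0.5, -0.8]
opening: 1.001
gripper_force: 0.0
time: 67.72
eef_pos: [0.2899, 0.311, 0.2113]
tcp_rot: [0.317, 0.949, -0.0, 0.0]
ft_force: [0.4, 0.1, 0.1]
opening: 1.004
gripper_force: 0.0
scene [ 0.3571 -0.3364] 0.0241 0.07
scene [ 0.4412 -0.4009] 0.0243 0.07
scene [ 0.3998 -0.3659] 0.0245 0.07
scene [ 0.4973 -0.3359] 0.0261 0.069
scene [0.2886 0.3162] 0.0232 0.064
side [0.2894 0.3108] 0.026 0.062
side [ 0.499  -0.3438] 0.0243 0.07
side [ 0.4425 -0.4073] 0.0242 0.069
side [ 0.3776 -0.3554] 0.0494 0.07
[0.2896 0.3113 0.2115] yaw 143.09 [ 0.82  0.1  -0.21  1.25 -0.    1.47]
[0.013 0.004 1.213] [-0.595  -0.5294  0.0022]
```

```bash
python3 -m jog '0.008 0.004 .3 0 0 0;.008 .004 .6 0 0 0;.008 .004 .9 0 0 0;.008 .004 1 0 0 0;.008 .004 1 0 0 0' && python3 -m jog '0 0 .1 0 0 0;0 0 .2 0 0 0;0 0 .212 0 0 0' && python3 -m jog '0 0 0 0 0 0;0 0 0 0 0 0;0 0 0 0 0 0;0 0 0 0 0 0;0 0 0 0 0 0' -1 40 && python3 -m jog '0 0 -.2 0 0 0;0 0 -.5 0 0 0;0 0 -.8 0 0 0;0 0 -1 0 0 0' && python3 -m jog '0 0 -.1 0 0 0;0 0 -.21 0 0 0;-.18 -.16 -.21 0 0 0;-.38 -.34 -.21 0 0 0;-.597 -.53 -.21 0 0 0' && python3 -m jog '-.2 -.18 0 0 0 0;-.4 -.36 0 0 0 0;-.597 -.53 0 0 0 0;-.597 -.53 0 0 0 0' && python3 -m jog '-.2 -.18 0 0 0 0;-.4 -.36 0 0 0 0;-.597 -.53 0 0 0 0;-.597 -.53 0 0 0 0' && python3 -m jog '-.2 -.18 0 0 0 0;-.4 -.36 0 0 0 0;-.597 -.53 0 0 0 0;-.597 -.53 0 0 0 0' && python3 -m jog '-.2 -.18 0 0 0 0;-.4 -.36 0 0 0 0;-.597 -.53 0 0 0 0;-.597 -.53 0 0 0 0;-.597 -.53 0 0 0 0' && python3 -m jog '0 0 0 0 0 0;0 0 0 0 0 0' && python3 -c "
from h import *
print(st()['eef_pos'],rel([.4081,-.2741,.0368]))"
```

```text
time: 68.45
eef_pos: [0.2878, 0.3123, 0.0605]
tcp_rot: [0.316, 0.949, -0.001, -0.001]
ft_force: [0.0, 0.6, -0.3]
opening: 1.002
gripper_force: 0.0
time: 68.82
eef_pos: [0.2887, 0.3136, 0.0301]
tcp_rot: [0.316, 0.949, 0.0, 0.0]
ft_force: [0.5, 0.1, -0.3]
opening: 1.005
gripper_force: 0.0
time: 69.45
eef_pos: [0.289, 0.3142, 0.0307]
tcp_rot: [0.315, 0.949, 0.001, 0.0]
ft_force: [-0.1, -0.4, 6.0]
opening: 0.527
gripper_force: 40.6
time: 69.95
eef_pos: [0.2886, 0.3141, 0.1819]
tcp_rot: [0.315, 0.949, 0.001, 0.0]
ft_force: [-0.5, 0.5, -1.8]
opening: 0.529
gripper_force: 41.4
time: 70.58
eef_pos: [0.3123, 0.1953, 0.2111]
tcp_rot: [0.315, 0.949, -0.0, 0.0]
ft_force: [-0.0, -0.0, -0.7]
opening: 0.524
gripper_force: 41.5
time: 71.08
eef_pos: [0.3365, 0.0772, 0.2111]
tcp_rot: [0.318, 0.948, -0.0, -0.0]
ft_force: [-0.5, 0.6, 0.2]
opening: 0.529
gripper_force: 41.6
time: 71.58
eef_pos: [0.3612, -0.0391, 0.2111]
tcp_rot: [0.317, 0.948, 0.0, -0.0]
ft_force: [-0.6, 0.1, -1.8]
opening: 0.525
gripper_force: 41.8
time: 72.08
eef_pos: [0.3857, -0.1559, 0.2109]
tcp_rot: [0.316, 0.949, 0.0, -0.0]
ft_force: [-0.7, 0.3, -0.6]
opening: 0.526
gripper_force: 41.9
time: 72.7
eef_pos: [0.409, -0.2708, 0.2108]
tcp_rot: [0.315, 0.949, 0.001, -0.001]
ft_force: [0.4, 0.1, -1.3]
opening: 0.526
gripper_force: 42.0
time: 72.95
eef_pos: [0.4091, -0.2717, 0.2114]
tcp_rot: [0.315, 0.949, 0.0, 0.0]
ft_force: [0.1, 0.2, -1.5]
opening: 0.528
gripper_force: 42.0
[ 0.40908054 -0.27168618  0.21139017] [-0.004 -0.017  1.164]
```

```bash
python3 -m jog '-.004 -.017 .2 0 0 0;-.004 -.017 .45 0 0 0;-.004 -.017 .7 0 0 0;-.004 -.017 .9 0 0 0;-.004 -.017 1 0 0 0' && python3 -m jog '0 0 .06 0 0 0;0 0 .12 0 0 0;0 0 .15 0 0 0;0 0 .16 0 0 0;0 0 .165 0 0 0' && python3 -m jog '0 0 0 0 0 0;0 0 0 0 0 0;0 0 0 0 0 0' .4 && python3 -m jog '0 0 -.15 0 0 0;0 0 -.45 0 0 0;0 0 -.8 0 0 0;0 0 -1 0 0 0' && python3 -m jog '.1 0 -.4 0 0 0;.3 .2 -.4 0 0 0;.6 .5 -.4 0 0 0;.9 .8 -.4 0 0 0;.9 .8 -.4 0 0 0' && python3 -m jog '.2 .2 0 0 0 0;.4 .4 0 0 0 0;.6 .6 0 0 0 0;.6 .6 0 0 0 0' && python3 jars.py scene side && python3 -c "
from h import *
a=cap('scene')['pixels'][90:340,140:460];b=cap('side')['pixels'][130:420,150:480]
im=np.zeros((290,650,3),np.uint8);im[:250,:320]=a;im[:,320:]=b;cv2.imwrite('pics/f.png',im)"
```

```text
time: 73.58
eef_pos: [0.4071, -0.2742, 0.0598]
tcp_rot: [0.315, 0.949, 0.0, -0.001]
ft_force: [-0.1, 0.8, -0.4]
opening: 0.528
gripper_force: 42.0
time: 74.2
eef_pos: [0.4083, -0.2754, 0.0368]
tcp_rot: [0.315, 0.949, -0.0, 0.0]
ft_force: [-0.1, 0.8, -1.4]
opening: 0.524
gripper_force: 42.0
time: 74.58
eef_pos: [0.4082, -0.2753, 0.0367]
tcp_rot: [0.315, 0.949, -0.0, 0.0]
ft_force: [-0.5, -1.3, -0.1]
opening: 0.702
gripper_force: 0.0
time: 75.08
eef_pos: [0.4089, -0.2758, 0.1895]
tcp_rot: [0.315, 0.949, -0.001, 0.002]
ft_force: [-0.2, -1.2, 0.6]
opening: 0.7
gripper_force: 0.0
time: 75.7
eef_pos: [0.3708, -0.095, 0.2468]
tcp_rot: [0.312, 0.95, 0.0, 0.0]
ft_force: [-0.1, 0.2, -0.7]
opening: 0.702
gripper_force: 0.0
time: 76.2
eef_pos: [0.3535, 0.029, 0.2466]
tcp_rot: [0.313, 0.95, 0.0, 0.0]
ft_force: [-0.1, -1.0, -0.1]
opening: 0.698
gripper_force: 0.0
scene [ 0.356  -0.3379] 0.0241 0.07
scene [ 0.4423 -0.4031] 0.0241 0.071
scene [ 0.4004 -0.3668] 0.024 0.071
scene [ 0.4089 -0.2717] 0.0237 0.07
scene [ 0.4984 -0.3391] 0.024 0.07
side [ 0.4994 -0.3441] 0.0245 0.07
side [ 0.4081 -0.276 ] 0.0239 0.069
side [ 0.4417 -0.4074] 0.0243 0.07
side [ 0.3769 -0.356 ] 0.0497 0.069
[0.3539 0.0273 0.2465] yaw 143.25 [ 0.08 -0.06 -0.29  1.34 -0.    0.72]
```

View pics/f.png

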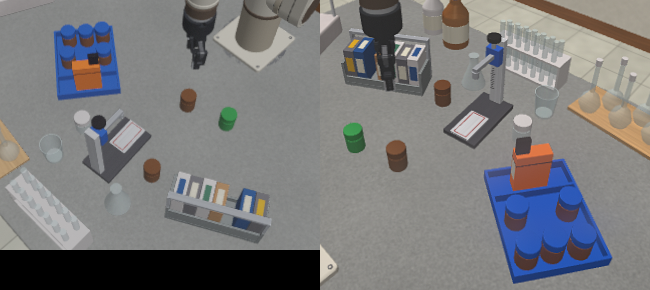

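Both views show the case upright in the narrow bay, five amber jars in the wide bay, the gauge back up, the other boxes standing and the glassware untouched.

```bash
python3 -c "
from cell import ctrl
print(ctrl.job_done())"
```

```text
the job is handed in; nothing more can be done
None
```

The job is handed in: I pulled the case, pressed the gauge's foot onto it for over 2 s and let it spring back, then packed the case and all five amber jars standing in the carrier, with the other boxes still standing and the glassware left alone. No verdict came back.

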